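# Make up the lino-cutting kit and the printing kit

### The job

Make up two kits for the lino-print class from the stock lying on the near part of the table: the gouge, the marker pen and the glue stick go into the tray whose foam has two long cutouts, the ink jar and the wooden baren into the tray with two round cutouts. Seat each thing right down in the cutout of its own shape, the gouge with its handle in the wide part and its blade in the narrow part, the glue stick and the jar upright, the baren with its bar on top, and let go of them all.

Things in the scene. Friction and masses are not known exactly. Their poses are not given: they have to be found in the camera images.
- gouge_mid (a point): Lino gouge lying flat: pear-shaped wooden handle and thin steel blade, 112 long. The point is the middle of the handle (24 wide, 51 long, 24 high), 12 above its underside. Own +y points along the tool to the butt of the handle; the blade (up to 8 wide, 10 high) points to own -y and ends 86 from this point. Grip across own x. 30 g.
- marker_mid (a point): Black capped marker pen lying flat, does not roll: 138 long along own y, 18 wide, 18 high. The point is the middle of its length, 9 mm above its underside. Grip across own x. 27 g.
- glue_mid (a point): Glue stick standing upright on its base: cylinder 26 diameter, 87 high. The point is its centre, 43.5 mm above its underside. 28 g.
- ink_mid (a point): Round ink jar with screw lid, standing: 48 diameter, 50 high, the lid 46 diameter. The point is its centre, 25 mm above its underside. 110 g.
- baren_mid (a point): Baren (round wooden rubbing pad) lying flat: disc 95 diameter, 15 high, and across its top a straight wooden bar, 82 long along own y, 22 wide along own x, its sides 15 to 27 above the underside. The point is the centre, 13.5 above the underside. Take it by the bar, across own x. About 120 g.
- cut_tray: Fixed plywood tray 128 (own x) x 214 (y) x 18 high, hard grey foam in it: top 16, white cutout floors 10 above table. Origin: centre of base. Cutouts at own x, y: gouge, along y at x 30, y -36 to 92, 38 wide for the handle (y over 25), 24 for the blade; its handle's middle goes to (30, 58), own y like the tray's. Marker (-30, 0), 154 along y, 34 wide, either way. Glue stick (30, -68), dia. 42.
- print_tray: Fixed plywood tray 139 (own x) x 219 (own y) x 18 high with hard grey foam in it: foam top 16, white cutout floors 10 above the table. Origin: centre of its underside. Two round cutouts, centres in own x, y: the baren's, diameter 111, at (0, -40), bar in any direction; the ink jar's, diameter 64, at (0, 63.5).
Things that resemble listed ones, but are neither listed nor needed, are in the scene too. What is shaped like the part that bears gouge_mid but yellow is not meant.

How it is judged (in metres and radians):
At the end, for the whole second after the job is handed in: All five at rest on the floors of their own cutouts, within 11 mm of centre each way along the tray and 2.5 mm of full depth; glue stick, jar and baren upright within 0.12 rad, gouge and marker flat within 0.06 and along the cutout within 0.3 rad, the handle in the wide part (x of gouge_mid in the frame of cut_tray between 0.019 and 0.041 m and y of gouge_mid in the frame of cut_tray between 0.047 and 0.069 m and z of gouge_mid in the frame of cut_tray between 0.018 and 0.0245 m and angle between each of gouge_mid, marker_mid's own z axis and vertical below 0.06 rad and angle between the y axis of each of gouge_mid, marker_mid and the y axis of cut_tray, either way round below 0.3 rad and linear speed of each of gouge, marker, glue, ink, baren below 0.02 m/s and x of marker_mid in the frame of cut_tray between -0.041 and -0.019 m and y of marker_mid in the frame of cut_tray between -0.011 and 0.011 m and z of marker_mid in the frame of cut_tray between 0.015 and 0.0215 m and x of glue_mid in the frame of cut_tray between 0.019 and 0.041 m and y of glue_mid in the frame of cut_tray between -0.079 and -0.057 m and z of glue_mid in the frame of cut_tray between 0.0495 and 0.056 m and angle between each of glue_mid, ink_mid, baren_mid's own z axis and vertical below 0.12 rad and x of ink_mid in the frame of print_tray between -0.011 and 0.011 m and y of ink_mid in the frame of print_tray between 0.0525 and 0.0745 m and z of ink_mid in the frame of print_tray between 0.031 and 0.0375 m and x of baren_mid in the frame of print_tray between -0.011 and 0.011 m and y of baren_mid in the frame of print_tray between -0.051 and -0.029 m and z of baren_mid in the frame of print_tray between 0.0195 and 0.026 m); the robot touches nothing.
It also fails if it takes over 115 s, if anything falls off the work surface, if the arm or the gripper's body presses on something with over 40 N, if the wrist force passes 120 N, or if a joint passes its speed limit or range.

### The arm

A 6-joint arm with a two-finger parallel gripper is mounted at the origin on the work surface; the furniture and walls round the work are solid. World frame = base frame: x ahead of the robot, y to its left, z up, the work surface at z = 0. Lengths are in m, angles in degrees, forces in N, time in s.
With the tool pointing down it reaches from about 0.3 to 0.75 m from the base axis. Payload 8.5 kg.
Tool frame: the origin (TCP) lies on the centre line of the jaws, within the pads' length; the fingertips stand 14 mm ahead of it and the grasp point (between the pads) lies 5 mm behind it; z points along the fingers, y is the direction in which the jaws open and shut (so a half turn about z gives the same grasp; the last joint's range is limited). The gripper opens to 85 mm and grips with 20 to 120 N. Pads are 22 mm wide; open, the fingers measure 114 mm over their backs; the gripper's body (76 mm by 85 mm) begins 54 mm behind the grasp point. The pads swing forward as they close: fully open they stand 13 mm farther back than shut.
Start: joints at [-12.336, 21.807, 74.336, -0, 83.858, -12.336], TCP at [0.55, 0, 0.245] pointing down, gripper open.
Joint ranges: [-178.18, 178.18], [-50.72, 133.34], [12.68, 142.11], [-81.47, 261.47], [9.98, 163.14], [-165.26, 165.26]. Speed limits (degrees/s): [136.94, 136.94, 180, 180, 180, 180].

### API

Orientations are given as a 3x3 rotation matrix whose columns are the frame's x, y, z axes.
In Python, from rig import env, optics, order, finder gives the robot as it stands.
- The arm moves only by the tool play_rows, never from a script. Its argument "commands" is a list of rows, each an object of numbers: "grip": the closure, from -1 (fully open) to 1 (shut); "x", "y", "z": the shift along the tool's x, y, z in m; "rx", "ry", "rz": the turn, a rotation vector about the tool's x, y, z in rad. A call has 1 to 12 rows; each row shifts and turns the commanded pose from where the row before left it, along the tool's axes as they then stand; what a row does not reach is not made up. A row lasts 1/8 s, in which the tool goes at most 62.5 mm and 10.7 degrees, less where a joint would pass 70% of its speed; a pose out of reach is approached as far as the arm can. A call is refused whole if a number of a shift passes 0.0625 or a number of a turn 0.188, either way. A call with a gripper value outside its range is refused whole. The fingers move at their own pace and stop on an object; "squeeze" is the grip in N (left out, the last holds). Time passes only in rows, so rows that do not move let the fingers close. It gives the time, the measured TCP pose, the force and the opening at its end, in the units of the state.
- env.observe(): the state, without advancing time (a new reading comes with each control period).
- optics.get_image(name): name is "scene" or "side" or "wrist"; returns a dict with "color" (400x640x3 uint8, blue, green, red), "range_z" (400x640 float32, m along the optical axis (not along the pixel's ray), 0 where there is no reading), "fov_y" (degrees; the focal length in pixels is half the picture's height over the tangent of half this angle, whatever the lens; pixels are square), "cx", "cy" (the principal point, pixels), "dist_coeffs" ([k1, k2, p1, p2, k3] as OpenCV has them; the pictures are not rectified), "cam_to_world" (4x4, takes a point from camera to world coordinates). Camera axes: x right, y down, z forward; pixel columns grow to the right and rows downward; lengths in m; the calibration is good to about 2 mm. A picture is of the moment at which its call begins.
- order.close_job(): hands the job in, once; it reports no verdict.
Trained networks look in the newest picture that a camera, given by its name, has taken for a name from the list of things; names that differ only in an ending like _2 or _b are one class to them, and where a whole thing is asked for, a point or a joint stands for the part that bears it (a point fixed in the world has none). Each returns a list of dicts, best first, with "conf" (0 to 1); they miss things now and then, are a little off and sometimes report something else, mostly with a low value. They report only what shows in the picture. A call takes as long as a camera call. They do not tell look-alikes from the thing itself.
- finder.boxes_of(camera, thing): "point" ([x, y, z] in m, in world coordinates, good to about 4 mm: the middle of the surface that is visible of it).
The state is a dict: "time_s": time; "q": joint angles; "qvel": joint speeds; "joint_efforts": joint torques, N m; "position": TCP position; "tool_rot": TCP orientation; "ft_force": force on the tool from outside, world axes, zero at the start; "wrist_torque": the same for the moment, N m; "grip_width": finger opening in m.
Only numpy, scipy, OpenCV 4.12 (cv2) and the standard library are available. Lean on these libraries where they do the work, as an engineer would, in place of code of your own. Each camera call takes 0.05 s, during which the arm holds its last target.

## Working session

There is one attempt and no reset: what is moved stays moved. The work goes in short steps, Python scripts to look and compute and a tool call to move; the robot and the scene stay as the last step left them, time stands still between calls to the robot, and variables do not carry over. Pictures are saved under pics/ and viewed, and the job is handed in when it is done.

Besides the shell and the picture viewer there is one more tool, called after "Request:" as a command line: name --argument value ..., lists and objects as JSON in quotes. play_rows: Moves the arm, as the interface text tells. Its arguments: {"type":"object","properties":{"commands":{"type":"array"},"squeeze":{"type":"number"}},"required":["commands"]}

```bash
ls; mkdir -p pics; cat > h.py <<'E'
import numpy as np,cv2
from rig import env,optics,order,finder
def K(im):
    h,w=im['color'].shape[:2]; f=h/2/np.tan(np.radians(im['fov_y'])/2)
    return np.array([[f,0,im['cx']],[0,f,im['cy']],[0,0,1]])
def cloud(im):
    h,w=im['range_z'].shape
    u,v=np.meshgrid(np.arange(w),np.arange(h))
    p=np.stack([u.ravel(),v.ravel()],1).astype(np.float64)[:,None]
    n=cv2.undistortPoints(p,K(im),np.array(im['dist_coeffs'],float))[:,0]
    z=im['range_z'].ravel()
    P=np.c_[n*z[:,None],z]
    T=np.array(im['cam_to_world'])
    W=P@T[:3,:3].T+T[:3,3]
    W[z==0]=np.nan
    return W.reshape(h,w,3)
E
python3 - <<'E'
from h import *
s=env.observe();print(s['time_s'],s['position'],s['ft_force'],s['grip_width'])
for c in ['scene','side','wrist']:
    im=optics.get_image(c);cv2.imwrite(f'pics/{c}0.png',im['color'])
    np.save(f'/tmp/{c}.npy',cloud(im)); print(c,np.array(im['cam_to_world']).round(2).tolist(),im['dist_coeffs'])
    for t in ['gouge_mid','marker_mid','glue_mid','ink_mid','baren_mid','cut_tray','print_tray']:
        print(t,[(np.round(d['point'],3).tolist(),round(d['conf'],2)) for d in finder.boxes_of(c,t)])
print(env.observe()['time_s'])
E
```

```text
pics
0.0 [5.49730557e-01 4.75801723e-05 2.44702428e-01] [0.86847065 0.61340891 0.52327315] 0.08524088054072732
scene [[0.77, -0.3, 0.56, -0.07], [-0.63, -0.4, 0.67, -0.82], [0.02, -0.87, -0.5, 0.61], [0.0, 0.0, 0.0, 1.0]] [-0.03347274  0.          0.          0.          0.        ]
gouge_mid [([0.671, -0.494, 0.015], 0.66)]
marker_mid [([0.453, -0.419, 0.018], 0.74)]
glue_mid [([0.467, -0.231, 0.052], 0.82)]
ink_mid [([0.668, -0.068, 0.033], 0.84)]
baren_mid [([0.656, 0.087, 0.005], 0.89)]
cut_tray [([0.496, 0.275, 0.014], 0.92)]
print_tray [([0.504, -0.013, 0.014], 0.9)]
side [[0.84, -0.28, 0.46, -0.07], [-0.54, -0.44, 0.71, -1.09], [0.0, -0.85, -0.53, 0.81], [0.0, 0.0, 0.0, 1.0]] [0.00705497 0.         0.         0.         0.        ]
gouge_mid [([0.658, -0.208, 0.016], 0.49)]
marker_mid [([0.459, -0.419, 0.014], 0.69)]
glue_mid [([0.468, -0.228, 0.052], 0.69), ([0.492, 0.276, 0.017], 0.61)]
ink_mid [([0.661, -0.074, 0.038], 0.74)]
baren_mid [([0.66, 0.087, 0.018], 0.86), ([0.662, -0.211, 0.012], 0.31)]
cut_tray [([0.497, 0.275, 0.016], 0.62)]
print_tray [([0.507, -0.01, 0.014], 0.67)]
wrist [[1.0, 0.0, 0.0, 0.55], [0.0, -0.95, -0.31, 0.08], [-0.0, 0.31, -0.95, 0.37], [0.0, 0.0, 0.0, 1.0]] [0.01530448 0.         0.         0.         0.        ]
gouge_mid [([0.661, -0.202, 0.014], 0.82)]
marker_mid []
glue_mid [([0.478, -0.212, 0.059], 0.97), ([0.66, -0.203, 0.012], 0.54)]
ink_mid [([0.673, -0.05, 0.049], 0.65), ([0.476, -0.209, 0.058], 0.47)]
baren_mid [([0.661, 0.101, 0.009], 0.67), ([0.673, -0.048, 0.045], 0.26)]
cut_tray []
print_tray [([0.511, 0.018, 0.014], 0.79)]
1.2
```

View pics/scene0.png

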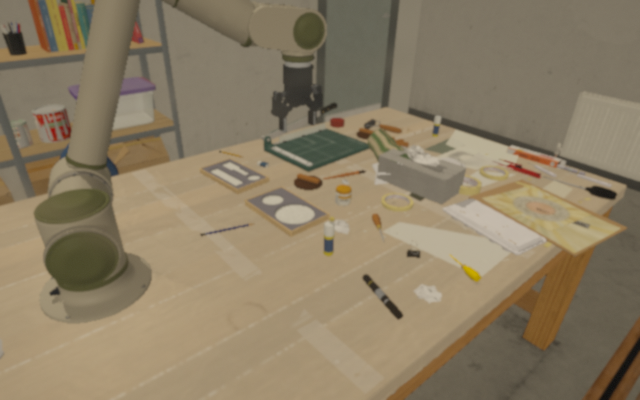

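View pics/side0.png

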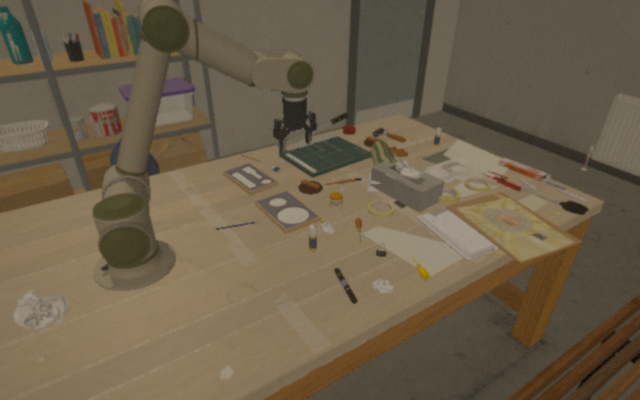

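View pics/wrist0.png

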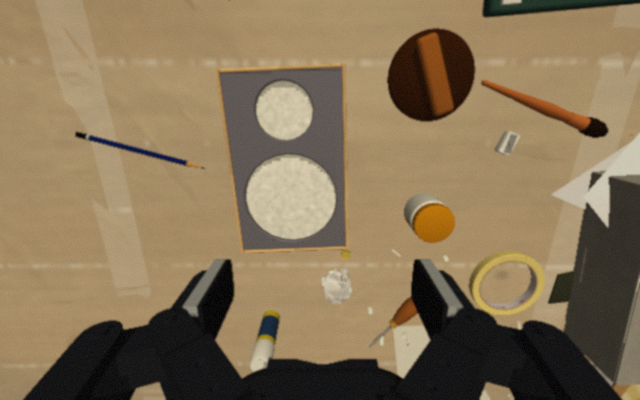

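The wrist picture shows print tray (row 65–250), baren (432,75), ink jar (432,220), glue (265,340), and orange gouge (400,315). The yellow gouge lies far off at about (470,272) in the scene picture. I'll measure these from the depth clouds.

```bash
python3 - <<'E'
from h import *
im=cv2.imread('pics/wrist0.png');W=np.load('/tmp/wrist.npy')
print('table z',[np.round(W[r,c],4).tolist() for r,c in [(100,150),(230,150),(200,370),(120,350),(20,300)]], 'foam',W[130,240],W[200,290],W[110,285])
hsv=cv2.cvtColor(im,cv2.COLOR_BGR2HSV).astype(int)
def fitc(box,mask):
    r0,r1,c0,c1=box
    m=np.zeros(im.shape[:2],bool);m[r0:r1,c0:c1]=mask[r0:r1,c0:c1]
    return m
white=(hsv[...,2]>150)&(hsv[...,1]<60)
for b in [(70,150,250,320),(150,246,240,340)]:
    m=fitc(b,white).astype(np.uint8)
    cs,_=cv2.findContours(m,0,1);c=max(cs,key=cv2.contourArea)[:,0]
    P=W[c[:,1],c[:,0]];P=P[~np.isnan(P[:,0])]
    print(cv2.minEnclosingCircle(P[:,:2].astype(np.float32)),P.mean(0))
def rect(m,name):
    P=W[m];P=P[~np.isnan(P[:,0])]
    print(name,len(P),cv2.minAreaRect(P[:,:2].astype(np.float32)),P[:,2].mean(),np.median(P,0))
Z=W[...,2]
grey=(Z>0.005)&(Z<.03)
rect(fitc((55,260,205,355),grey),'tray')
rect(fitc((20,130,380,480),Z>0.022),'bar')
rect(fitc((20,130,380,480),(Z>0.008)),'disc')
rect(fitc((180,260,390,470),Z>0.044),'lid')
rect(fitc((180,260,390,470),Z>0.01),'jar')
rect(fitc((300,380,230,290),Z>0.08),'gluetop')
E
```

```text
table z [[0.354, 0.0779, 0.001], [0.3245, -0.084, -0.0013], [0.6106, -0.0418, 0.001], [0.5826, 0.0563, -0.0008], [0.5265, 0.1589, -0.0001]] foam [0.45693944 0.04616442 0.01498515] [ 0.51022814 -0.03902617  0.00957011] [0.50773164 0.0676875  0.00648148]
((0.5070084929466248, 0.06636523455381393), 0.03177701681852341) [0.50686171 0.0663805  0.00933686]
((0.5111863613128662, -0.03743596747517586), 0.055091746151447296) [ 0.51112972 -0.0360725   0.00938044]
tray 22128 ((0.5108312368392944, -0.005223885178565979), (0.14103613793849945, 0.2381797730922699), 2.78144907951355) 0.01287957689978486 [0.50907577 0.01892265 0.01426844]
bar 1702 ((0.6687201261520386, 0.10244850814342499), (0.022026896476745605, 0.08186434209346771), 19.754289627075195) 0.02530308022280118 [0.66733699 0.10405906 0.02542861]
disc 6158 ((0.6687800884246826, 0.10250844061374664), (0.092672199010849, 0.09399373829364777), 82.0093765258789) 0.015507073674690218 [0.66512506 0.104052   0.0123977 ]
lid 1287 ((0.6511610150337219, -0.02383076399564743), (0.04656967893242836, 0.1274484395980835), 39.861083984375) 0.05107354150823533 [ 0.67587487 -0.05340262  0.04873005]
jar 1800 ((0.6405966877937317, -0.036587245762348175), (0.04743189364671707, 0.12712398171424866), 63.575565338134766) 0.04452629303160998 [ 0.67219076 -0.04900429  0.04833766]
gluetop 1068 ((0.498029500246048, -0.1047331690788269), (0.252401739358902, 0.028571533039212227), 75.98382568359375) 0.2546925245873418 [0.53414978 0.00978236 0.30721994]
```

```bash
python3 - <<'E'
from h import *
for c in ['scene','side']:
    W=np.load(f'/tmp/{c}.npy');Z=W[...,2]
    print(c,'tablez',np.nanmedian(Z[(abs(W[...,0]-.5)<.3)&(abs(W[...,1])<.3)]))
    def sel(x,y,r,z0,z1=.12): return (np.hypot(W[...,0]-x,W[...,1]-y)<r)&(Z>z0)&(Z<z1)
    for n,a in dict(cut=(.497,.275,.15,.010,.04),pr=(.506,-.01,.15,.010,.04),marker=(.456,-.419,.09,.008),glue=(.468,-.225,.04,.02),gouge=(.66,-.205,.08,.007,.035)).items():
        P=W[sel(*a)]
        if len(P)>5: print(n,len(P),cv2.minAreaRect(P[:,:2].astype(np.float32)),np.percentile(P[:,2],[5,50,95]).round(4))
E
```

```text
scene tablez 0.0014738310576687397
cut 858 ((0.5367777943611145, 0.2918272018432617), (0.20638343691825867, 0.22008533775806427), 5.413643836975098) [0.0106 0.0137 0.0162]
pr 1316 ((0.5066378116607666, -0.004083022475242615), (0.25594642758369446, 0.19301995635032654), 76.16075134277344) [0.0107 0.0138 0.0164]
marker 530 ((0.4973217248916626, -0.42162567377090454), (0.13796915113925934, 0.09836931526660919), 74.72676849365234) [0.0094 0.0152 0.0188]
glue 282 ((0.47370296716690063, -0.22265423834323883), (0.024690978229045868, 0.024655388668179512), 82.46075439453125) [0.0247 0.0599 0.0851]
gouge 111 ((0.661618709564209, -0.2113887369632721), (0.07431711256504059, 0.019850177690386772), 61.60093688964844) [0.0076 0.0148 0.0207]
side tablez 0.002813893222449071
cut 821 ((0.5348196625709534, 0.292485773563385), (0.2025846540927887, 0.22641001641750336), 6.026803493499756) [0.0105 0.0148 0.0191]
pr 1238 ((0.5424054861068726, -0.017643406987190247), (0.2116398811340332, 0.2725561559200287), 2.4342546463012695) [0.0104 0.0149 0.0187]
marker 306 ((0.4961594045162201, -0.42282533645629883), (0.13733935356140137, 0.09854906052350998), 75.5859146118164) [0.01   0.0157 0.0201]
glue 172 ((0.47281914949417114, -0.2216126173734665), (0.02962883561849594, 0.02139676921069622), 57.01811981201172) [0.0252 0.0617 0.0875]
gouge 78 ((0.6503708362579346, -0.21993927657604218), (0.09655729681253433, 0.020099177956581116), 52.93948745727539) [0.0087 0.0164 0.0246]
```

```bash
cat >> h.py <<'E'
def plan(x,y,z,yaw=None):
    """yaw: world angle (deg, mod 180) of jaw-open axis (tool y)"""
    s=env.observe();R=np.array(s['tool_rot']);p=np.array(s['position'])
    d=R.T@(np.array([x,y,z])-p)
    a=np.degrees(np.arctan2(R[1,1],R[0,1]));print('pos',p.round(4),'tool yaw',round(a,2),'tilt',np.round(R[:,2],3),'q6',np.round(s['q'],0),'w',round(s['grip_width'],4),'F',np.round(s['ft_force'],1),'t',round(s['time_s'],2))
    o=''
    if yaw is not None:
        da=(yaw-a+90)%180-90
        rz=-np.radians(da)
        o=f'rz {rz:.3f} (alt {rz-np.sign(rz)*np.pi:.3f})'
        c,s_=np.cos(rz),np.sin(rz)
        d2=np.array([[c,s_,0],[-s_,c,0],[0,0,1]])@d
        o+=f' after-turn shift {d2.round(4)}'
    print('now shift',d.round(4),o)
E
python3 - <<'E'
from h import *
print(np.array(env.observe()['tool_rot']).round(3))
plan(.6687,.1025,.12,19.75)
W=np.load('/tmp/wrist.npy');Z=W[...,2]
for z0,z1 in [(.045,.056),(.03,.056)]:
    m=(np.hypot(W[...,0]-.673,W[...,1]+.05)<.05)&(Z>z0)&(Z<z1)
    P=W[m];print(cv2.minAreaRect(P[:,:2].astype(np.float32)),cv2.minEnclosingCircle(P[:,:2].astype(np.float32)))
m=(np.hypot(W[...,0]-.66,W[...,1]+.205)<.09)&(Z>.006)&(Z<.03)
P=W[m];print(len(P),cv2.minAreaRect(P[:,:2].astype(np.float32)))
E
```

```text
[[-0.  1. -0.]
 [ 1.  0.  0.]
 [ 0. -0. -1.]]
pos [0.55   0.     0.2453] tool yaw 0.0 tilt [-0.  0. -1.] q6 [-12.  22.  74.  -0.  84. -12.] w 0.085 F [0.3 0.7 0. ] t 1.2
now shift [0.1025 0.1187 0.1253] rz -0.345 (alt 2.797) after-turn shift [0.0563 0.1464 0.1253]
((0.6772719621658325, -0.05479169264435768), (0.04584292694926262, 0.04638204723596573), 85.09940338134766) ((0.6766988039016724, -0.055294740945100784), 0.024111824110150337)
((0.6765070557594299, -0.054547205567359924), (0.047379471361637115, 0.046435341238975525), 58.34321975708008) ((0.6765455007553101, -0.055071815848350525), 0.024378662928938866)
549 ((0.6281223297119141, -0.18493090569972992), (0.07206287235021591, 0.10212070494890213), 43.582252502441406)
```

Request:
play_rows --commands '[{"grip":-1,"rz":-0.1725},{"grip":-1,"rz":-0.1725},{"grip":-1,"x":0.014,"y":0.037,"z":0.03},{"grip":-1,"x":0.014,"y":0.037,"z":0.03},{"grip":-1,"x":0.014,"y":0.036,"z":0.03},{"grip":-1,"x":0.014,"y":0.036,"z":0.035},{"grip":-1}]' --squeeze 40

```text
invalid input at $.commands[0]: expected keys grip, x, y, z, rx, ry, rz
```

```bash
python3 - <<'E'
from h import *
plan(.6687,.1025,.032,19.75)
im=optics.get_image('wrist');cv2.imwrite('pics/w1.png',im['color']);W=cloud(im);Z=W[...,2]
m=(np.hypot(W[...,0]-.6687,W[...,1]-.1025)<.06)&(Z>.0215)&(Z<.032)
P=W[m];print(len(P),cv2.minAreaRect(P[:,:2].astype(np.float32)))
E
```

```text
pos [0.55   0.     0.2453] tool yaw 0.0 tilt [-0.  0. -1.] q6 [-12.  22.  74.  -0.  84. -12.] w 0.085 F [0.3 0.7 0. ] t 1.2
now shift [0.1025 0.1187 0.2133] rz -0.345 (alt 2.797) after-turn shift [0.0563 0.1464 0.2133]
1725 ((0.6687414646148682, 0.10252128541469574), (0.022335562855005264, 0.08186272531747818), 19.93124771118164)
```

View pics/w1.png

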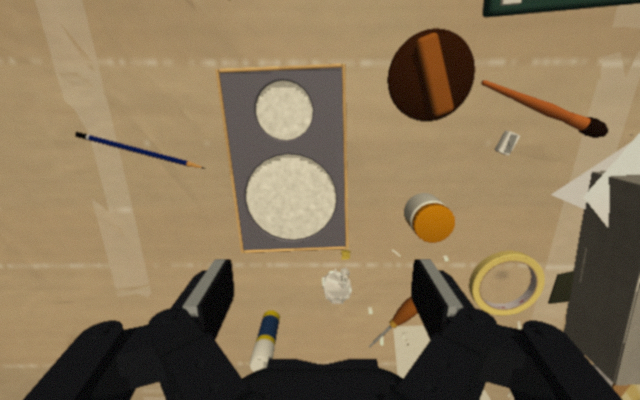

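Request:
play_rows --commands '[{"grip":-1,"x":0,"y":0,"z":0,"rx":0,"ry":0,"rz":-0.1725},{"grip":-1,"x":0,"y":0,"z":0,"rx":0,"ry":0,"rz":-0.1725},{"grip":-1,"x":0.014,"y":0.037,"z":0.03,"rx":0,"ry":0,"rz":0},{"grip":-1,"x":0.014,"y":0.037,"z":0.03,"rx":0,"ry":0,"rz":0},{"grip":-1,"x":0.014,"y":0.036,"z":0.03,"rx":0,"ry":0,"rz":0},{"grip":-1,"x":0.014,"y":0.036,"z":0.035,"rx":0,"ry":0,"rz":0},{"grip":-1,"x":0,"y":0,"z":0,"rx":0,"ry":0,"rz":0}]' --squeeze 40

```text
time_s: 2.12
position: [0.6681, 0.1037, 0.1163]
tool_rot: [[-0.34, 0.94, -0.006], [0.94, 0.34, 0.0], [0.002, -0.005, -1.0]]
ft_force: [-0.7, -0.0, 0.6]
grip_width: 0.0855
```

```bash
python3 - <<'E'
from h import *
plan(.6687,.1025,.032,19.75)
im=optics.get_image('wrist');cv2.imwrite('pics/w2.png',im['color']);W=cloud(im);Z=W[...,2]
m=(np.hypot(W[...,0]-.6687,W[...,1]-.1025)<.06)&(Z>.0215)&(Z<.032)
P=W[m];print(len(P),cv2.minAreaRect(P[:,:2].astype(np.float32)))
E
```

```text
pos [0.6681 0.1037 0.1163] tool yaw 19.88 tilt [-0.006  0.    -1.   ] q6 [ -1.  40.  62.   0.  77. -21.] w 0.0855 F [-0.7 -0.   0.6] t 2.12
now shift [-0.0015  0.0006  0.0843] rz 0.002 (alt -3.139) after-turn shift [-0.0015  0.0006  0.0843]
2788 ((0.6689874529838562, 0.10340768098831177), (0.02165371924638748, 0.08020755648612976), 20.7661190032959)
```

View pics/w2.png

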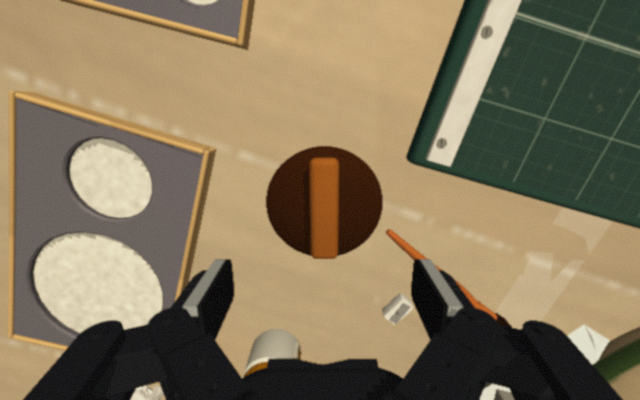

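Request:
play_rows --commands '[{"grip":0,"x":-0.001,"y":0.0005,"z":0.01,"rx":0,"ry":0,"rz":0},{"grip":0,"x":0,"y":0,"z":0.03,"rx":0,"ry":0,"rz":0},{"grip":0,"x":0,"y":0,"z":0.03,"rx":0,"ry":0,"rz":0},{"grip":0,"x":0,"y":0,"z":0.0135,"rx":0,"ry":0,"rz":0},{"grip":0,"x":0,"y":0,"z":0,"rx":0,"ry":0,"rz":0},{"grip":1,"x":0,"y":0,"z":0,"rx":0,"ry":0,"rz":0},{"grip":1,"x":0,"y":0,"z":0,"rx":0,"ry":0,"rz":0},{"grip":1,"x":0,"y":0,"z":0,"rx":0,"ry":0,"rz":0},{"grip":1,"x":0,"y":0,"z":0,"rx":0,"ry":0,"rz":0}]' --squeeze 40

```text
time_s: 3.3
position: [0.67, 0.1012, 0.0386]
tool_rot: [[-0.338, 0.941, 0.003], [0.941, 0.338, -0.0], [-0.001, 0.003, -1.0]]
ft_force: [-1.1, -0.7, 7.2]
grip_width: 0.02
```

```bash
python3 - <<'E'
from h import *
plan(.5111,-.0375,.1,19.75)
E
```

```text
pos [0.67   0.1012 0.0386] tool yaw 19.77 tilt [ 0.003 -0.    -1.   ] q6 [ -1.  45.  67.  -0.  68. -21.] w 0.02 F [-1.1 -0.7  7.2] t 3.3
now shift [-0.0768 -0.1963 -0.0618] rz 0.000 (alt -3.141) after-turn shift [-0.0769 -0.1962 -0.0618]
```

```bash
python3 - <<'E'
from h import *
im=optics.get_image('wrist');cv2.imwrite('pics/w3.png',im['color']);W=cloud(im)
print(W[150:330:20,324].round(4))
plan(.5111,-.0375,.1,19.75)
E
```

```text
[[ 6.528e-01  1.520e-01 -3.000e-04]
 [ 6.556e-01  1.439e-01  1.000e-02]
 [ 6.577e-01  1.378e-01  2.470e-02]
 [ 6.610e-01  1.286e-01  2.560e-02]
 [ 6.645e-01  1.189e-01  2.620e-02]
 [ 6.684e-01  1.083e-01  2.550e-02]
 [ 6.720e-01  9.830e-02  2.690e-02]
 [ 6.764e-01  8.620e-02  2.560e-02]
 [ 6.808e-01  7.390e-02  2.480e-02]]
pos [0.67   0.1012 0.0386] tool yaw 19.77 tilt [ 0.003 -0.    -1.   ] q6 [ -1.  45.  67.  -0.  68. -21.] w 0.0198 F [-0.8 -0.6  6.8] t 3.35
now shift [-0.0768 -0.1963 -0.0618] rz 0.000 (alt -3.141) after-turn shift [-0.0769 -0.1963 -0.0618]
```

View pics/w3.png

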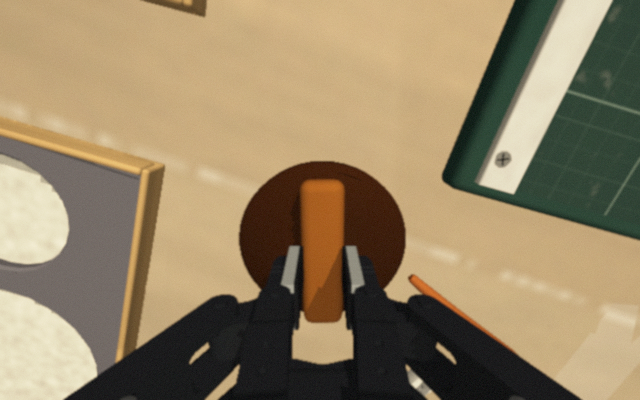

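Request:
play_rows --commands '[{"grip":1,"x":0,"y":0,"z":-0.02,"rx":0,"ry":0,"rz":0},{"grip":1,"x":0,"y":0,"z":-0.04,"rx":0,"ry":0,"rz":0},{"grip":1,"x":-0.0128,"y":-0.0326,"z":-0.01,"rx":0,"ry":0,"rz":0},{"grip":1,"x":-0.0128,"y":-0.0326,"z":0,"rx":0,"ry":0,"rz":0},{"grip":1,"x":-0.0128,"y":-0.0326,"z":0,"rx":0,"ry":0,"rz":0},{"grip":1,"x":-0.0128,"y":-0.0326,"z":0,"rx":0,"ry":0,"rz":0},{"grip":1,"x":-0.0128,"y":-0.0326,"z":0,"rx":0,"ry":0,"rz":0},{"grip":1,"x":-0.0128,"y":-0.0326,"z":0,"rx":0,"ry":0,"rz":0},{"grip":1,"x":0,"y":0,"z":0,"rx":0,"ry":0,"rz":0},{"grip":1,"x":0,"y":0,"z":0,"rx":0,"ry":0,"rz":0}]' --squeeze 40

```text
time_s: 4.6
position: [0.5117, -0.037, 0.1073]
tool_rot: [[-0.338, 0.941, 0.001], [0.941, 0.338, -0.0], [-0.001, 0.001, -1.0]]
ft_force: [0.3, 0.5, -0.8]
grip_width: 0.0197
```

```bash
python3 - <<'E'
from h import *
plan(.5111,-.0375,.05,19.75)
im=optics.get_image('wrist');cv2.imwrite('pics/w4.png',im['color']);W=cloud(im);Z=W[...,2]
p=env.observe()['position']
m=(np.hypot(W[...,0]-p[0],W[...,1]-p[1])<.07)&(Z>.03)&(Z<.092)
P=W[m];n=cv2.minEnclosingCircle(P[:,:2].astype(np.float32));print(n,np.percentile(P[:,2],[5,30,50,80]))
E
```

```text
pos [ 0.5117 -0.037   0.1073] tool yaw 19.76 tilt [ 0.001 -0.    -1.   ] q6 [-17.  27.  92.   0.  61. -37.] w 0.0197 F [ 0.3  0.5 -0.8] t 4.6
now shift [-0.0002 -0.0008  0.0573] rz 0.000 (alt -3.141) after-turn shift [-0.0002 -0.0008  0.0573]
((0.5112107992172241, -0.03547101095318794), 0.04772087186574936) [0.07627521 0.0791601  0.07986138 0.08121054]
```

View pics/w4.png

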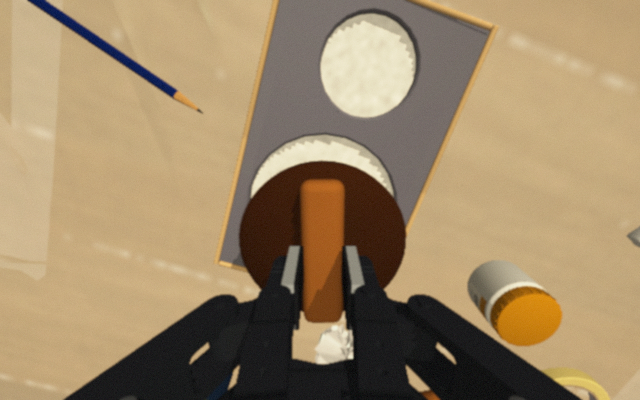

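Request:
play_rows --commands '[{"grip":1,"x":-0.001,"y":-0.001,"z":0.03,"rx":0,"ry":0,"rz":0},{"grip":1,"x":0,"y":0,"z":0.015,"rx":0,"ry":0,"rz":0},{"grip":1,"x":0,"y":0,"z":0.008,"rx":0,"ry":0,"rz":0},{"grip":1,"x":0,"y":0,"z":0.003,"rx":0,"ry":0,"rz":0},{"grip":1,"x":0,"y":0,"z":0.002,"rx":0,"ry":0,"rz":0},{"grip":1,"x":0,"y":0,"z":0,"rx":0,"ry":0,"rz":0}]'

```text
time_s: 5.4
position: [0.5108, -0.0384, 0.0491]
tool_rot: [[-0.338, 0.941, 0.001], [0.941, 0.338, -0.0], [-0.0, 0.001, -1.0]]
ft_force: [0.1, 0.3, -1.1]
grip_width: 0.0198
```

```bash
python3 - <<'E'
from h import *
plan(.5111,-.0375,.05,19.75)
im=optics.get_image('wrist');cv2.imwrite('pics/w5.png',im['color'])
E
```

```text
pos [ 0.5108 -0.0384  0.0491] tool yaw 19.77 tilt [ 0.001 -0.    -1.   ] q6 [-18.  32.  96.   0.  53. -37.] w 0.0198 F [ 0.1  0.3 -1.1] t 5.4
now shift [ 0.0007  0.0006 -0.0009] rz 0.000 (alt -3.141) after-turn shift [ 0.0007  0.0006 -0.0009]
```

View pics/w5.png

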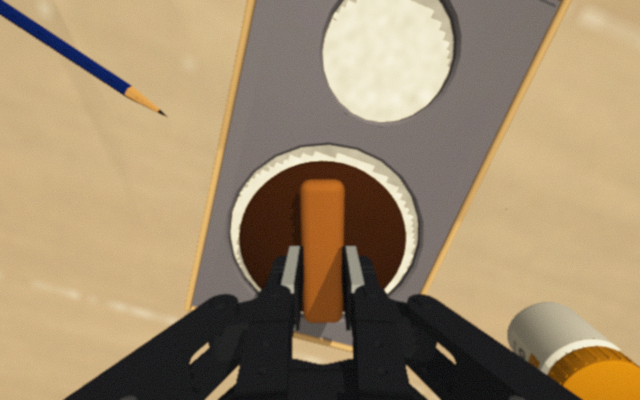

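Request:
play_rows --commands '[{"grip":1,"x":0,"y":0,"z":0.002,"rx":0,"ry":0,"rz":0},{"grip":1,"x":0,"y":0,"z":0,"rx":0,"ry":0,"rz":0},{"grip":0.2,"x":0,"y":0,"z":0,"rx":0,"ry":0,"rz":0},{"grip":0,"x":0,"y":0,"z":0,"rx":0,"ry":0,"rz":0},{"grip":-0.3,"x":0,"y":0,"z":-0.005,"rx":0,"ry":0,"rz":0},{"grip":-1,"x":0,"y":0,"z":-0.03,"rx":0,"ry":0,"rz":0},{"grip":-1,"x":0,"y":0,"z":-0.05,"rx":0,"ry":0,"rz":0},{"grip":-1,"x":0,"y":0,"z":-0.02,"rx":0,"ry":0,"rz":0},{"grip":-1,"x":0,"y":0,"z":0,"rx":0,"ry":0,"rz":0}]'

```text
time_s: 6.58
position: [0.5111, -0.0385, 0.1531]
tool_rot: [[-0.338, 0.941, 0.003], [0.941, 0.338, -0.001], [-0.002, 0.003, -1.0]]
ft_force: [-0.6, 0.2, 0.0]
grip_width: 0.0853
```

```bash
python3 - <<'E'
from h import *
plan(.677,-.055,.14,19.75)
im=optics.get_image('wrist');cv2.imwrite('pics/w6.png',im['color']);W=cloud(im);Z=W[...,2]
m=(np.hypot(W[...,0]-.511,W[...,1]+.037)<.053)&(Z>.015)&(Z<.05)
P=W[m];print(cv2.minEnclosingCircle(P[:,:2].astype(np.float32)),np.percentile(P[:,2],[5,30,50,80,95]))
m=(np.hypot(W[...,0]-.677,W[...,1]+.055)<.04)&(Z>.04)&(Z<.056)
P=W[m];print(cv2.minEnclosingCircle(P[:,:2].astype(np.float32)))
E
```

```text
pos [ 0.5111 -0.0385  0.1531] tool yaw 19.77 tilt [ 0.003 -0.001 -1.   ] q6 [-18.  23.  89.   0.  68. -37.] w 0.0853 F [-0.6  0.2  0. ] t 6.58
now shift [-0.0716  0.1506  0.0136] rz 0.000 (alt -3.141) after-turn shift [-0.0715  0.1506  0.0136]
((0.5108734369277954, -0.037187907844781876), 0.047742750495672226) [0.01837251 0.02113427 0.02225868 0.03481816 0.03609328]
((0.6764517426490784, -0.055089469999074936), 0.02421894483268261)
```

View pics/w6.png

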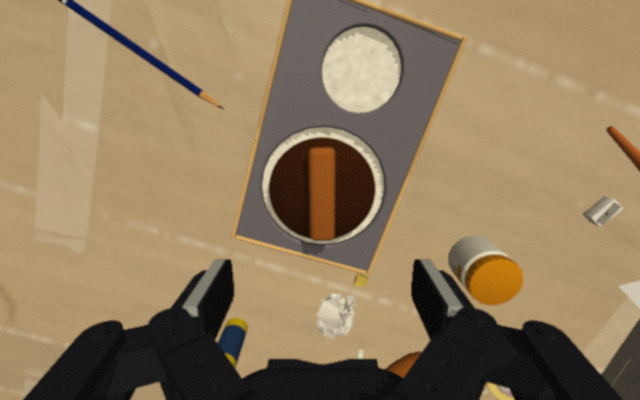

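Request:
play_rows --commands '[{"grip":-1,"x":-0.018,"y":0.0375,"z":0,"rx":0,"ry":0,"rz":0},{"grip":-1,"x":-0.018,"y":0.0375,"z":0,"rx":0,"ry":0,"rz":0},{"grip":-1,"x":-0.018,"y":0.0375,"z":0.014,"rx":0,"ry":0,"rz":0},{"grip":-1,"x":-0.0175,"y":0.0375,"z":0.02,"rx":0,"ry":0,"rz":0},{"grip":-1,"x":0,"y":0,"z":0.02,"rx":0,"ry":0,"rz":0},{"grip":-1,"x":0,"y":0,"z":0,"rx":0,"ry":0,"rz":0},{"grip":-1,"x":0,"y":0,"z":0,"rx":0,"ry":0,"rz":0}]'

```text
time_s: 7.5
position: [0.6757, -0.055, 0.0979]
tool_rot: [[-0.338, 0.941, -0.0], [0.941, 0.338, 0.0], [0.0, -0.0, -1.0]]
ft_force: [0.3, 0.7, 0.1]
grip_width: 0.0857
```

```bash
python3 - <<'E'
from h import *
plan(.6766,-.0552,.03,19.75)
im=optics.get_image('wrist');cv2.imwrite('pics/w7.png',im['color']);W=cloud(im);Z=W[...,2]
m=(np.hypot(W[...,0]-.677,W[...,1]+.055)<.04)&(Z>.04)&(Z<.056)
P=W[m];print(cv2.minEnclosingCircle(P[:,:2].astype(np.float32)))
E
```

```text
pos [ 0.6757 -0.055   0.0979] tool yaw 19.76 tilt [-0.  0. -1.] q6 [-15.  42.  64.   0.  75. -34.] w 0.0857 F [0.3 0.7 0.1] t 7.5
now shift [-0.0005  0.0008  0.0679] rz 0.000 (alt -3.141) after-turn shift [-0.0005  0.0008  0.0679]
((0.677213728427887, -0.05531756579875946), 0.024007944390177727)
```

View pics/w7.png

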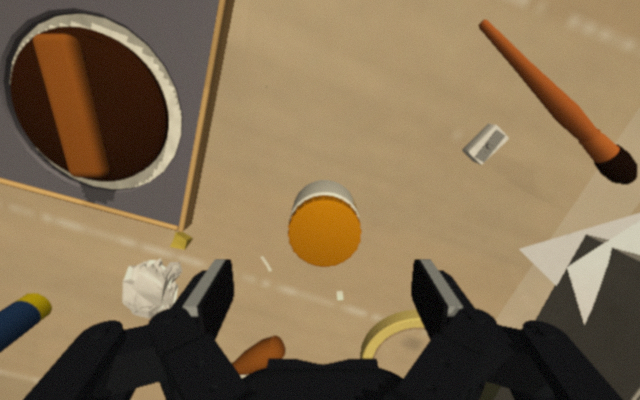

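```bash
python3 - <<'E'
from h import *
W=np.load('/tmp/wrist.npy');Z=W[...,2]
m=np.zeros(Z.shape,bool);m[245:330,462:550]=1
m&=(Z>.006)
P=W[m];print(cv2.minEnclosingCircle(P[:,:2].astype(np.float32)),np.percentile(P[:,2],[5,50,95]))
d=P-np.array([.677,-.0553,0]);a=np.radians(19.76);ty=d[:,0]*np.cos(a)+d[:,1]*np.sin(a);tx=-d[:,0]*np.sin(a)+d[:,1]*np.cos(a)
k=abs(tx)<16;print(tx.max(),ty[abs(tx)<.016].min() if (abs(tx)<.016).any() else None)
E
```

```text
((0.7162025570869446, -0.0884006917476654), 0.1586783081293106) [0.00790097 0.01144429 0.29272171]
0.09181721758611969 None
```

Request:
play_rows --commands '[{"grip":-0.7,"x":-0.0005,"y":0.001,"z":0.02,"rx":0,"ry":0,"rz":0},{"grip":-0.7,"x":0,"y":0,"z":0.03,"rx":0,"ry":0,"rz":0},{"grip":-0.7,"x":0,"y":0,"z":0.018,"rx":0,"ry":0,"rz":0},{"grip":-0.7,"x":0,"y":0,"z":0,"rx":0,"ry":0,"rz":0},{"grip":1,"x":0,"y":0,"z":0,"rx":0,"ry":0,"rz":0},{"grip":1,"x":0,"y":0,"z":0,"rx":0,"ry":0,"rz":0},{"grip":1,"x":0,"y":0,"z":0,"rx":0,"ry":0,"rz":0},{"grip":1,"x":0,"y":0,"z":0,"rx":0,"ry":0,"rz":0}]' --squeeze 40

```text
time_s: 8.55
position: [0.6778, -0.0553, 0.0315]
tool_rot: [[-0.338, 0.941, 0.003], [0.941, 0.338, -0.001], [-0.002, 0.003, -1.0]]
ft_force: [0.0, -0.4, 6.2]
grip_width: 0.0469
```

```bash
python3 - <<'E'
from h import *
plan(.507,.0664,.1,19.75)
E
```

```text
pos [ 0.6778 -0.0553  0.0315] tool yaw 19.77 tilt [ 0.003 -0.001 -1.   ] q6 [-15.  46.  67.  -0.  67. -34.] w 0.0469 F [ 0.  -0.4  6.2] t 8.55
now shift [ 0.1722 -0.1194 -0.0691] rz 0.000 (alt -3.141) after-turn shift [ 0.1721 -0.1195 -0.0691]
```

Request:
play_rows --commands '[{"grip":1,"x":0,"y":0,"z":-0.03,"rx":0,"ry":0,"rz":0},{"grip":1,"x":0,"y":0,"z":-0.04,"rx":0,"ry":0,"rz":0},{"grip":1,"x":0.0344,"y":-0.0239,"z":0,"rx":0,"ry":0,"rz":0},{"grip":1,"x":0.0344,"y":-0.0239,"z":0,"rx":0,"ry":0,"rz":0},{"grip":1,"x":0.0344,"y":-0.0239,"z":0,"rx":0,"ry":0,"rz":0},{"grip":1,"x":0.0344,"y":-0.0239,"z":0,"rx":0,"ry":0,"rz":0},{"grip":1,"x":0.0344,"y":-0.0239,"z":0,"rx":0,"ry":0,"rz":0},{"grip":1,"x":0,"y":0,"z":0.02,"rx":0,"ry":0,"rz":0},{"grip":1,"x":0,"y":0,"z":0,"rx":0,"ry":0,"rz":0},{"grip":1,"x":0,"y":0,"z":0,"rx":0,"ry":0,"rz":0}]'

```text
time_s: 9.8
position: [0.507, 0.0661, 0.0804]
tool_rot: [[-0.338, 0.941, 0.001], [0.941, 0.338, -0.0], [-0.0, 0.001, -1.0]]
ft_force: [0.4, -0.4, -0.2]
grip_width: 0.0466
```

```bash
python3 - <<'E'
from h import *
plan(.507,.0664,.041,19.75)
im=optics.get_image('wrist');cv2.imwrite('pics/w8.png',im['color']);W=cloud(im);Z=W[...,2]
m=(np.hypot(W[...,0]-.507,W[...,1]-.0664)<.03)&(Z>.08)&(Z<.12)
P=W[m];print(len(P),np.percentile(P[:,2],[5,50,95]))
E
```

```text
pos [0.507  0.0661 0.0804] tool yaw 19.75 tilt [ 0.001 -0.    -1.   ] q6 [ -6.  29.  94.  -0.  57. -26.] w 0.0466 F [ 0.4 -0.4 -0.2] t 9.8
now shift [0.0003 0.0001 0.0394] rz -0.000 (alt 3.142) after-turn shift [0.0003 0.0001 0.0394]
12194 [0.08423161 0.09761317 0.10582574]
```

View pics/w8.png

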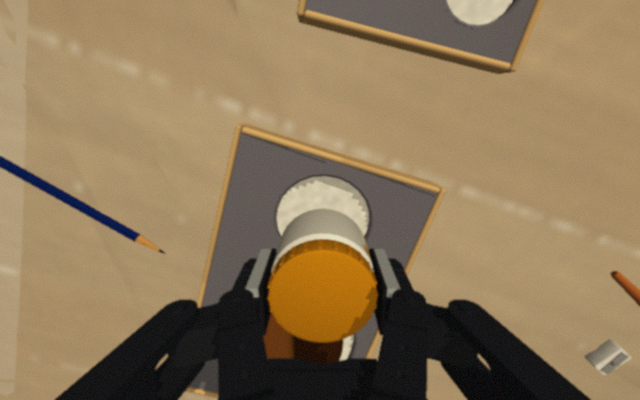

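Request:
play_rows --commands '[{"grip":1,"x":0,"y":0,"z":0.02,"rx":0,"ry":0,"rz":0},{"grip":1,"x":0,"y":0,"z":0.012,"rx":0,"ry":0,"rz":0},{"grip":1,"x":0,"y":0,"z":0.005,"rx":0,"ry":0,"rz":0},{"grip":1,"x":0,"y":0,"z":0.002,"rx":0,"ry":0,"rz":0},{"grip":1,"x":0,"y":0,"z":0.001,"rx":0,"ry":0,"rz":0},{"grip":0,"x":0,"y":0,"z":0,"rx":0,"ry":0,"rz":0},{"grip":-0.8,"x":0,"y":0,"z":0,"rx":0,"ry":0,"rz":0},{"grip":-0.8,"x":0,"y":0,"z":0,"rx":0,"ry":0,"rz":0},{"grip":-1,"x":0,"y":0,"z":-0.03,"rx":0,"ry":0,"rz":0},{"grip":-1,"x":0,"y":0,"z":-0.05,"rx":0,"ry":0,"rz":0},{"grip":-1,"x":0,"y":0,"z":-0.05,"rx":0,"ry":0,"rz":0},{"grip":-1,"x":0,"y":0,"z":0,"rx":0,"ry":0,"rz":0}]'

```text
time_s: 11.35
position: [0.5079, 0.0663, 0.1731]
tool_rot: [[-0.338, 0.941, 0.007], [0.941, 0.338, -0.001], [-0.003, 0.007, -1.0]]
ft_force: [-0.8, 0.5, -0.6]
grip_width: 0.0856
```

```bash
python3 - <<'E'
from h import *
plan(.472,-.223,.19,19.75)
im=optics.get_image('wrist');cv2.imwrite('pics/w9.png',im['color']);W=cloud(im);Z=W[...,2]
m=(np.hypot(W[...,0]-.507,W[...,1]-.0664)<.035)&(Z>.05)&(Z<.08)
P=W[m];print(cv2.minEnclosingCircle(P[:,:2].astype(np.float32)),np.percentile(P[:,2],[5,30,50,80,95]))
E
```

```text
pos [0.5079 0.0663 0.1731] tool yaw 19.78 tilt [ 0.007 -0.001 -1.   ] q6 [ -6.  22.  87.   0.  70. -26.] w 0.0856 F [-0.8  0.5 -0.6] t 11.35
now shift [-0.2602 -0.1315 -0.0169] rz 0.000 (alt -3.141) after-turn shift [-0.2602 -0.1314 -0.0169]
((0.5063552856445312, 0.0665496438741684), 0.02380588836967945) [0.05673808 0.0584037  0.05878964 0.05938916 0.05990896]
```

View pics/w9.png

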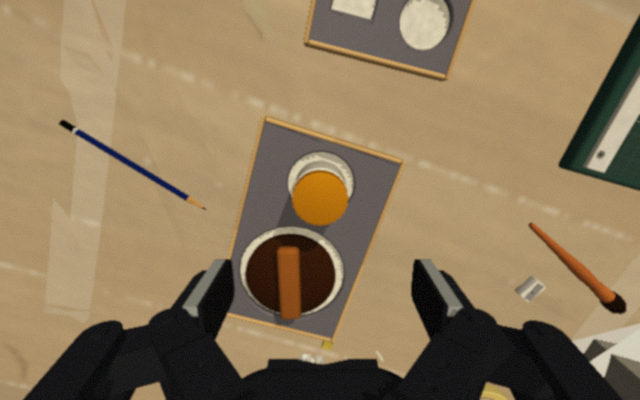

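Request:
play_rows --commands '[{"grip":-1,"x":0.036,"y":0.011,"z":-0.015,"rx":0,"ry":0,"rz":0},{"grip":-1,"x":0.036,"y":0.011,"z":-0.015,"rx":0,"ry":0,"rz":0},{"grip":-1,"x":0.036,"y":0.011,"z":-0.015,"rx":0,"ry":0,"rz":0},{"grip":-1,"x":0.036,"y":0.011,"z":-0.015,"rx":0,"ry":0,"rz":0},{"grip":-1,"x":0.036,"y":0.011,"z":-0.015,"rx":0,"ry":0,"rz":0.17},{"grip":-1,"x":0,"y":0,"z":0,"rx":0,"ry":0,"rz":0.17},{"grip":-1,"x":0,"y":0,"z":0,"rx":0,"ry":0,"rz":0}]'

```text
time_s: 12.28
position: [0.4968, 0.2546, 0.2431]
tool_rot: [[-0.007, 1.0, -0.003], [1.0, 0.007, -0.001], [-0.001, -0.003, -1.0]]
ft_force: [1.0, -0.3, -0.5]
grip_width: 0.0853
```

```bash
python3 - <<'E'
from h import *
plan(.497,.275,.19,0)
im=optics.get_image('wrist');cv2.imwrite('pics/w10.png',im['color']);W=cloud(im);Z=W[...,2];np.save('/tmp/cut.npy',W)
m=(abs(W[...,0]-.5)<.12)&(abs(W[...,1]-.275)<.15)&(Z>.0125)&(Z<.025)
m=cv2.morphologyEx(m.astype(np.uint8),cv2.MORPH_OPEN,np.ones((5,5)))>0
P=W[m];print(len(P),cv2.minAreaRect(P[:,:2].astype(np.float32)))
E
```

```text
pos [0.4968 0.2546 0.2431] tool yaw 0.41 tilt [-0.003 -0.001 -1.   ] q6 [15. 23. 73. -0. 84. 15.] w 0.0853 F [ 1.  -0.3 -0.5] t 12.28
now shift [0.0205 0.0005 0.0531] rz 0.007 (alt -3.134) after-turn shift [0.0205 0.0003 0.0531]
13330 ((0.5029942393302917, 0.2907363474369049), (0.12862156331539154, 0.2146134227514267), 6.628457546234131)
```

View pics/w10.png

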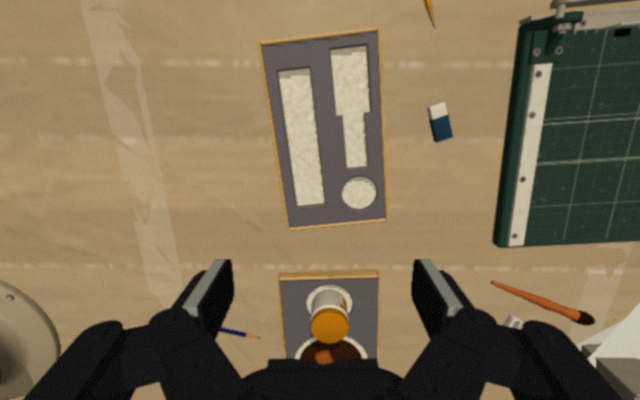

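```bash
python3 - <<'E'
from h import *
W=np.load('/tmp/cut.npy');im=cv2.imread('pics/w10.png')
hsv=cv2.cvtColor(im,cv2.COLOR_BGR2HSV).astype(int);white=((hsv[...,2]>140)&(hsv[...,1]<60)).astype(np.uint8)
for n,(r0,r1,c0,c1) in dict(glue=(172,215,335,382),marker=(62,215,275,328),gouge=(42,171,328,374)).items():
    m=np.zeros_like(white);m[r0:r1,c0:c1]=white[r0:r1,c0:c1]
    c=max(cv2.findContours(m,0,1)[0],key=cv2.contourArea)[:,0]
    P=W[c[:,1],c[:,0],:2].astype(np.float32)
    print(n,cv2.minEnclosingCircle(P) if n=='glue' else cv2.minAreaRect(P))
C=np.array([.503,.2907]);a=np.radians(6.63);R=np.array([[np.cos(a),-np.sin(a)],[np.sin(a),np.cos(a)]])
for q in [(.03,.058),(-.03,0),(.03,-.068)]: print(C+R@q)
for c in ['scene','side']:
    W=np.load(f'/tmp/{c}.npy');Z=W[...,2]
    P=W[(np.hypot(W[...,0]-.473,W[...,1]+.222)<.05)&(Z>.078)&(Z<.11)];print(cv2.minEnclosingCircle(P[:,:2].astype(np.float32)))
plan(.473,-.215,.2,6.63)
E
```

```text
glue ((0.5405882000923157, 0.22543320059776306), 0.020794358104467392)
marker ((0.47236305475234985, 0.28650546073913574), (0.03226455673575401, 0.15300887823104858), 6.972123146057129)
gouge ((0.5294894576072693, 0.32145097851753235), (0.0383542962372303, 0.1275397688150406), 6.724164009094238)
[0.52610285 0.35177584]
[0.47320063 0.28723628]
[0.54065047 0.22661847]
((0.47459521889686584, -0.22173020243644714), 0.013132628984749317)
((0.47222843766212463, -0.2207842320203781), 0.014554686844348907)
pos [0.497  0.2542 0.2433] tool yaw 0.48 tilt [-0.003 -0.001 -1.   ] q6 [15. 23. 73. -0. 84. 14.] w 0.0854 F [ 0.3  0.2 -1.3] t 12.32
now shift [-0.4689 -0.0278  0.0438] rz -0.107 (alt 3.034) after-turn shift [-0.4632 -0.0779  0.0438]
```

Request:
play_rows --commands '[{"grip":-1,"x":0,"y":0,"z":0,"rx":0,"ry":0,"rz":-0.107},{"grip":-1,"x":-0.0515,"y":-0.0087,"z":0,"rx":0,"ry":0,"rz":0},{"grip":-1,"x":-0.0515,"y":-0.0087,"z":0,"rx":0,"ry":0,"rz":0},{"grip":-1,"x":-0.0515,"y":-0.0087,"z":0,"rx":0,"ry":0,"rz":0},{"grip":-1,"x":-0.0515,"y":-0.0087,"z":0,"rx":0,"ry":0,"rz":0},{"grip":-1,"x":-0.0515,"y":-0.0087,"z":0,"rx":0,"ry":0,"rz":0},{"grip":-1,"x":-0.0515,"y":-0.0087,"z":0,"rx":0,"ry":0,"rz":0},{"grip":-1,"x":-0.0515,"y":-0.0087,"z":0.01,"rx":0,"ry":0,"rz":0},{"grip":-1,"x":-0.0515,"y":-0.0087,"z":0.015,"rx":0,"ry":0,"rz":0},{"grip":-1,"x":-0.0515,"y":-0.0087,"z":0.02,"rx":0,"ry":0,"rz":0},{"grip":-1,"x":0,"y":0,"z":0,"rx":0,"ry":0,"rz":0},{"grip":-1,"x":0,"y":0,"z":0,"rx":0,"ry":0,"rz":0}]'

```text
time_s: 13.82
position: [0.4709, -0.2149, 0.1994]
tool_rot: [[-0.113, 0.994, -0.001], [0.994, 0.113, 0.001], [0.001, -0.001, -1.0]]
ft_force: [-0.8, 0.8, 0.5]
grip_width: 0.0852
```

```bash
python3 - <<'E'
from h import *
im=optics.get_image('wrist');cv2.imwrite('pics/w11.png',im['color']);W=cloud(im);Z=W[...,2]
m=(np.hypot(W[...,0]-.473,W[...,1]+.222)<.05)&(Z>.075)&(Z<.1)
P=W[m];c=cv2.minEnclosingCircle(P[:,:2].astype(np.float32));print(c,len(P))
plan(*c[0],.06,6.63)
E
```

```text
((0.47647446393966675, -0.21957044303417206), 0.01307023037225008) 780
pos [ 0.4711 -0.2144  0.1998] tool yaw 6.52 tilt [-0.  0. -1.] q6 [-38.  21.  84.   0.  75. -44.] w 0.0854 F [-0.4  0.8 -0.8] t 13.88
now shift [-0.0058  0.0047  0.1398] rz -0.002 (alt 3.140) after-turn shift [-0.0058  0.0047  0.1398]
```

View pics/w11.png

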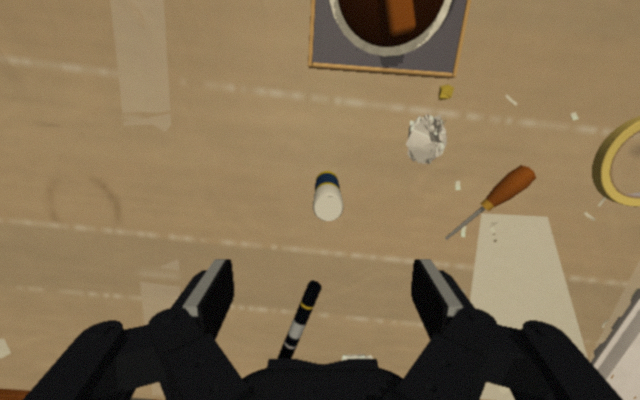

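Request:
play_rows --commands '[{"grip":-1,"x":-0.006,"y":0.004,"z":0.03,"rx":0,"ry":0,"rz":0},{"grip":-0.6,"x":0,"y":0,"z":0.03,"rx":0,"ry":0,"rz":0},{"grip":-0.4,"x":0,"y":0,"z":0.04,"rx":0,"ry":0,"rz":0},{"grip":-0.4,"x":0,"y":0,"z":0.03,"rx":0,"ry":0,"rz":0},{"grip":-0.4,"x":0,"y":0,"z":0.01,"rx":0,"ry":0,"rz":0},{"grip":0,"x":0,"y":0,"z":0,"rx":0,"ry":0,"rz":0},{"grip":1,"x":0,"y":0,"z":0,"rx":0,"ry":0,"rz":0},{"grip":1,"x":0,"y":0,"z":0,"rx":0,"ry":0,"rz":0},{"grip":1,"x":0,"y":0,"z":0,"rx":0,"ry":0,"rz":0},{"grip":1,"x":0,"y":0,"z":0,"rx":0,"ry":0,"rz":0}]' --squeeze 30

```text
time_s: 15.12
position: [0.4765, -0.2209, 0.0611]
tool_rot: [[-0.112, 0.994, 0.002], [0.994, 0.112, -0.001], [-0.002, 0.002, -1.0]]
ft_force: [-0.4, 1.7, 7.9]
grip_width: 0.0253
```

```bash
python3 - <<'E'
from h import *
plan(.5407,.226,.14,6.63)
im=optics.get_image('wrist');cv2.imwrite('pics/w12.png',im['color']);W=cloud(im);Z=W[...,2]
E
```

```text
pos [ 0.4765 -0.2209  0.0611] tool yaw 6.42 tilt [ 0.002 -0.001 -1.   ] q6 [-38.  31.  93.   0.  55. -44.] w 0.0253 F [-0.4  1.7  7.9] t 15.12
now shift [ 0.4367  0.1139 -0.0794] rz -0.004 (alt 3.138) after-turn shift [ 0.4363  0.1155 -0.0794]
```

View pics/w12.png

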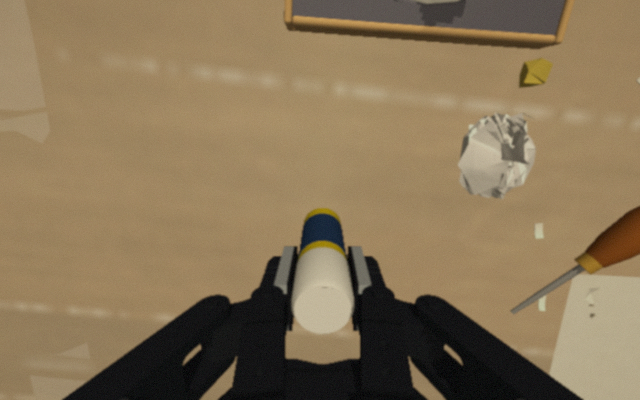

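Request:
play_rows --commands '[{"grip":1,"x":0,"y":0,"z":-0.04,"rx":0,"ry":0,"rz":0},{"grip":1,"x":0,"y":0,"z":-0.05,"rx":0,"ry":0,"rz":0},{"grip":1,"x":0.0545,"y":0.0144,"z":0,"rx":0,"ry":0,"rz":0},{"grip":1,"x":0.0545,"y":0.0144,"z":0,"rx":0,"ry":0,"rz":0},{"grip":1,"x":0.0545,"y":0.0144,"z":0,"rx":0,"ry":0,"rz":0},{"grip":1,"x":0.0545,"y":0.0144,"z":0,"rx":0,"ry":0,"rz":0},{"grip":1,"x":0.0545,"y":0.0144,"z":0,"rx":0,"ry":0,"rz":0},{"grip":1,"x":0.0545,"y":0.0144,"z":0,"rx":0,"ry":0,"rz":0},{"grip":1,"x":0.0545,"y":0.0144,"z":0,"rx":0,"ry":0,"rz":0},{"grip":1,"x":0.0545,"y":0.0144,"z":0,"rx":0,"ry":0,"rz":0},{"grip":1,"x":0,"y":0,"z":0.04,"rx":0,"ry":0,"rz":0},{"grip":1,"x":0,"y":0,"z":0,"rx":0,"ry":0,"rz":0}]'

```text
time_s: 16.68
position: [0.5401, 0.2257, 0.1079]
tool_rot: [[-0.113, 0.994, -0.005], [0.994, 0.113, -0.001], [-0.001, -0.005, -1.0]]
ft_force: [-0.6, 0.1, -0.0]
grip_width: 0.0257
```

```bash
python3 - <<'E'
from h import *
plan(.5407,.226,.071,6.63)
im=optics.get_image('wrist');cv2.imwrite('pics/w13.png',im['color']);W=cloud(im);Z=W[...,2]
W=np.load('/tmp/cut.npy')
E
```

```text
pos [0.5401 0.2257 0.1079] tool yaw 6.47 tilt [-0.005 -0.001 -1.   ] q6 [11. 33. 80. -0. 68.  5.] w 0.0257 F [-0.6  0.1 -0. ] t 16.68
now shift [0.0002 0.0008 0.0369] rz -0.003 (alt 3.139) after-turn shift [0.0002 0.0008 0.0369]
```

View pics/w13.png

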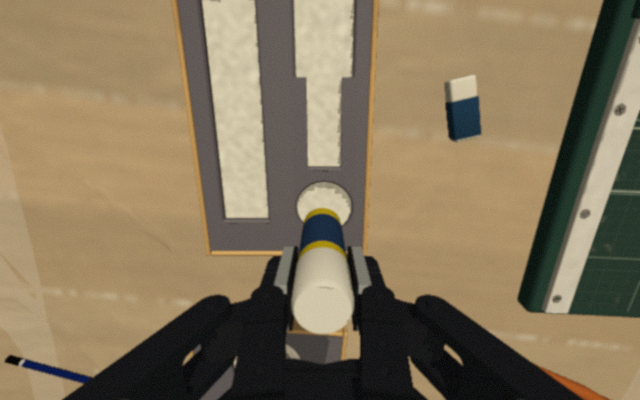

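Request:
play_rows --commands '[{"grip":1,"x":0,"y":0.0005,"z":0.02,"rx":0,"ry":0,"rz":0},{"grip":1,"x":0,"y":0,"z":0.01,"rx":0,"ry":0,"rz":0},{"grip":1,"x":0,"y":0,"z":0.005,"rx":0,"ry":0,"rz":0},{"grip":1,"x":0,"y":0,"z":0.002,"rx":0,"ry":0,"rz":0},{"grip":1,"x":0,"y":0,"z":0.001,"rx":0,"ry":0,"rz":0},{"grip":1,"x":0,"y":0,"z":0,"rx":0,"ry":0,"rz":0}]'

```text
time_s: 17.48
position: [0.5423, 0.2257, 0.0721]
tool_rot: [[-0.112, 0.994, 0.0], [0.994, 0.112, 0.0], [0.0, 0.0, -1.0]]
ft_force: [0.2, 1.0, -0.7]
grip_width: 0.0257
```

```bash
python3 - <<'E'
from h import *
plan(.5407,.226,.071,6.63)
im=optics.get_image('wrist');cv2.imwrite('pics/w14.png',im['color']);W=cloud(im);Z=W[...,2]
E
```

```text
pos [0.5423 0.2257 0.0721] tool yaw 6.42 tilt [ 0.  0. -1.] q6 [11. 35. 82.  0. 63.  5.] w 0.0257 F [ 0.2  1.  -0.7] t 17.48
now shift [ 0.0004 -0.0015  0.0011] rz -0.004 (alt 3.138) after-turn shift [ 0.0004 -0.0015  0.0011]
```

View pics/w14.png

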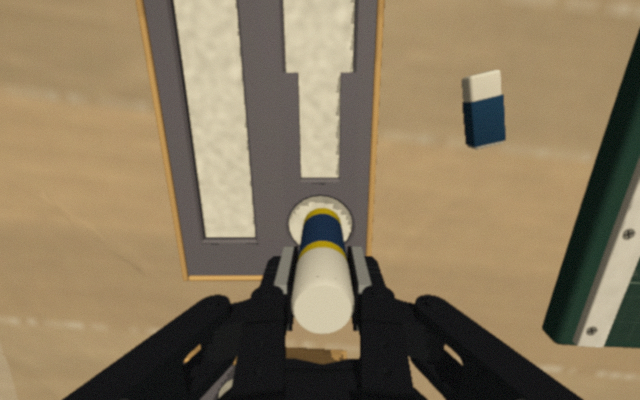

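Request:
play_rows --commands '[{"grip":1,"x":0,"y":0,"z":0.002,"rx":0,"ry":0,"rz":0},{"grip":1,"x":0,"y":0,"z":0,"rx":0,"ry":0,"rz":0},{"grip":0.2,"x":0,"y":0,"z":0,"rx":0,"ry":0,"rz":0},{"grip":0,"x":0,"y":0,"z":0,"rx":0,"ry":0,"rz":0},{"grip":-0.2,"x":0,"y":0,"z":0,"rx":0,"ry":0,"rz":0},{"grip":-0.6,"x":0,"y":0,"z":-0.01,"rx":0,"ry":0,"rz":0},{"grip":-1,"x":0,"y":0,"z":-0.03,"rx":0,"ry":0,"rz":0},{"grip":-1,"x":0,"y":0,"z":-0.05,"rx":0,"ry":0,"rz":0},{"grip":-1,"x":0,"y":0,"z":-0.03,"rx":0,"ry":0,"rz":0},{"grip":-1,"x":0,"y":0,"z":0,"rx":0,"ry":0,"rz":0}]'

```text
time_s: 18.77
position: [0.5429, 0.2259, 0.1927]
tool_rot: [[-0.112, 0.994, 0.005], [0.994, 0.112, 0.001], [0.0, 0.006, -1.0]]
ft_force: [0.3, 0.5, -0.4]
grip_width: 0.0857
```

```bash
python3 - <<'E'
from h import *
im=optics.get_image('wrist');cv2.imwrite('pics/w15.png',im['color']);W=cloud(im);Z=W[...,2]
P=W[(np.hypot(W[...,0]-.5407,W[...,1]-.226)<.03)&(Z>.085)&(Z<.12)]
print(cv2.minEnclosingCircle(P[:,:2].astype(np.float32)),np.percentile(P[:,2],[5,50,95]))
plan(.65,-.2,.2,6.63)
E
```

```text
((0.5425316095352173, 0.22674772143363953), 0.013169918209314346) [0.08952589 0.09559381 0.09685816]
pos [0.5422 0.2257 0.1907] tool yaw 6.42 tilt [ 0.002  0.    -1.   ] q6 [11. 28. 73.  0. 78.  5.] w 0.0854 F [ 0.1 -0.3 -0.9] t 18.82
now shift [-0.4351  0.0595 -0.0092] rz -0.004 (alt 3.138) after-turn shift [-0.4353  0.0579 -0.0092]
```

View pics/w15.png

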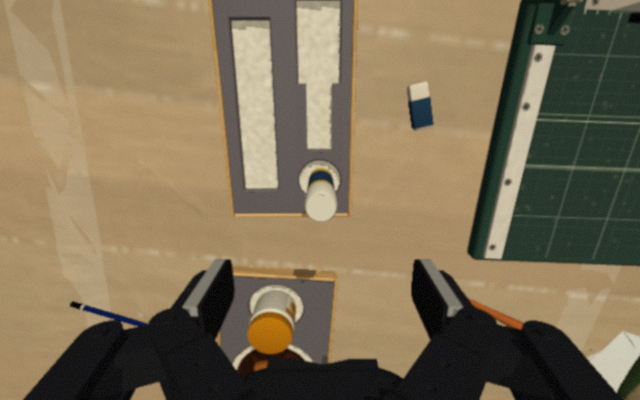

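Request:
play_rows --commands '[{"grip":-1,"x":-0.053,"y":0.0072,"z":0,"rx":0,"ry":0,"rz":0},{"grip":-1,"x":-0.053,"y":0.0072,"z":0,"rx":0,"ry":0,"rz":0},{"grip":-1,"x":-0.053,"y":0.0072,"z":0,"rx":0,"ry":0,"rz":0},{"grip":-1,"x":-0.053,"y":0.0072,"z":0,"rx":0,"ry":0,"rz":0},{"grip":-1,"x":-0.053,"y":0.0072,"z":0,"rx":0,"ry":0,"rz":0},{"grip":-1,"x":-0.053,"y":0.0072,"z":0,"rx":0,"ry":0,"rz":0},{"grip":-1,"x":-0.053,"y":0.0072,"z":0,"rx":0,"ry":0,"rz":0},{"grip":-1,"x":-0.053,"y":0.0072,"z":0,"rx":0,"ry":0,"rz":0},{"grip":-1,"x":0,"y":0,"z":0,"rx":0,"ry":0,"rz":0},{"grip":-1,"x":0,"y":0,"z":0,"rx":0,"ry":0,"rz":0}]'

```text
time_s: 20.08
position: [0.6463, -0.1886, 0.1885]
tool_rot: [[-0.112, 0.994, -0.002], [0.994, 0.112, 0.001], [0.002, -0.002, -1.0]]
ft_force: [0.0, 0.2, 0.5]
grip_width: 0.0855
```

```bash
python3 - <<'E'
from h import *
im=optics.get_image('wrist');cv2.imwrite('pics/w16.png',im['color']);W=cloud(im);Z=W[...,2];np.save('/tmp/g.npy',W)
print([(np.round(d['point'],3),d['conf']) for d in finder.boxes_of('wrist','gouge_mid')])
plan(.66,-.2,.2,6.63)
E
```

```text
[(array([ 0.665, -0.201,  0.016]), 0.57)]
pos [ 0.6466 -0.1878  0.1895] tool yaw 6.5 tilt [-0.001  0.001 -1.   ] q6 [-26.  37.  57.   0.  86. -33.] w 0.0858 F [-0.7 -0.4  1.2] t 20.18
now shift [-0.0136  0.012  -0.0106] rz -0.002 (alt 3.139) after-turn shift [-0.0136  0.0119 -0.0106]
```

View pics/w16.png

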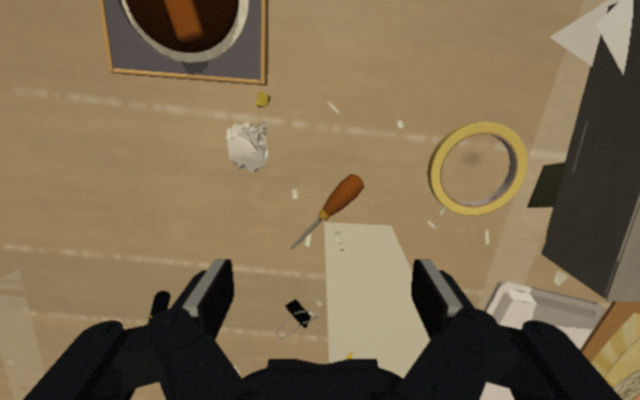

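```bash
cat > g.py <<'E'
from h import *
def gouge(W,im,box):
    r0,r1,c0,c1=box
    Z=W[...,2];hsv=cv2.cvtColor(im,cv2.COLOR_BGR2HSV).astype(int)
    m=np.zeros(Z.shape,bool);m[r0:r1,c0:c1]=True
    h=m&(hsv[...,0]<14)&(hsv[...,1]>150)&(Z>.004)&(Z<.04)
    n,l,st,_=cv2.connectedComponentsWithStats(h.astype(np.uint8));k=1+np.argmax(st[1:,4]);h=l==k
    P=W[h];r=cv2.minAreaRect(P[:,:2].astype(np.float32));print('handle',r,np.percentile(P[:,2],[5,50,95]))
    a=m&(Z>.005)&(Z<.04);n,l,st,_=cv2.connectedComponentsWithStats(a.astype(np.uint8));k=1+np.argmax(st[1:,4]);Q=W[l==k]
    print('all',cv2.minAreaRect(Q[:,:2].astype(np.float32)))
    v=cv2.fitLine(P[:,:2].astype(np.float32),cv2.DIST_L2,0,.01,.01).ravel();print('line',v,np.degrees(np.arctan2(v[1],v[0])))
    h8=cv2.dilate(h.astype(np.uint8),None);dbg=im.copy();dbg[h]=(0,255,0);return dbg
E
python3 - <<'E'
from g import *
im=cv2.imread('pics/w16.png');W=np.load('/tmp/g.npy')
cv2.imwrite('pics/d16.png',gouge(W,im,(165,255,285,370))[140:270,250:400].repeat(4,0).repeat(4,1))
E
```

```text
handle ((0.667802631855011, -0.1993764489889145), (0.04854714125394821, 0.019076185300946236), 57.381004333496094) [0.01344844 0.01885392 0.02250669]
all ((0.6578390598297119, -0.21461781859397888), (0.0859467163681984, 0.022187162190675735), 54.74981689453125)
line [ 0.53671116  0.84376603  0.668359   -0.19684559] 57.539963
```

View pics/d16.png

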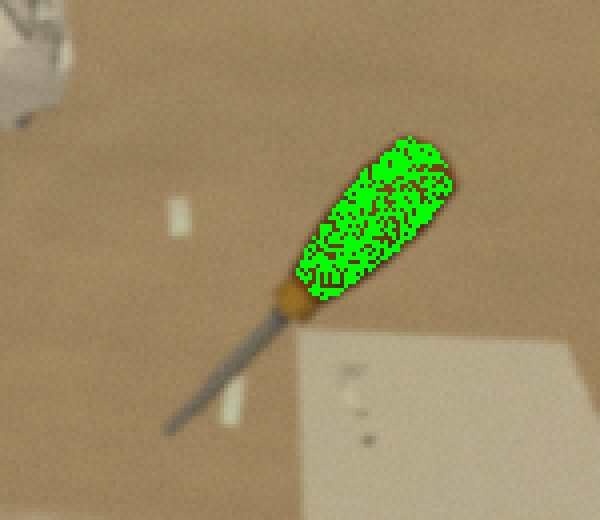

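Request:
play_rows --commands '[{"grip":-1,"x":0,"y":0,"z":0.02,"rx":0,"ry":0,"rz":0.177},{"grip":-1,"x":0,"y":0,"z":0.02,"rx":0,"ry":0,"rz":0.177},{"grip":-1,"x":0,"y":0,"z":0.02,"rx":0,"ry":0,"rz":0.177},{"grip":-1,"x":0,"y":0,"z":0.02,"rx":0,"ry":0,"rz":0.176},{"grip":-1,"x":0,"y":0,"z":0,"rx":0,"ry":0,"rz":0},{"grip":-1,"x":0,"y":0,"z":0,"rx":0,"ry":0,"rz":0}]'

```text
time_s: 20.92
position: [0.6472, -0.1887, 0.1109]
tool_rot: [[0.557, 0.831, 0.001], [0.831, -0.557, -0.001], [0.0, 0.001, -1.0]]
ft_force: [0.2, 0.4, 0.6]
grip_width: 0.0849
```

```bash
python3 - <<'E'
from g import *
im=optics.get_image('wrist');cv2.imwrite('pics/w17.png',im['color']);W=cloud(im);np.save('/tmp/g.npy',W)
gouge(W,im['color'],(130,330,250,420))
plan(.668,-.199,.022,-34)
E
```

```text
handle ((0.6682001352310181, -0.19972190260887146), (0.04904387146234512, 0.020972521975636482), 51.897682189941406) [0.01394672 0.01911208 0.0224387 ]
all ((0.6603983044624329, -0.2171805202960968), (0.08771844208240509, 0.022934338077902794), 60.84413528442383)
line [ 0.567991    0.82303476  0.6703347  -0.19650982] 55.389744
pos [ 0.6472 -0.1889  0.1111] tool yaw -33.9 tilt [ 0.002 -0.001 -1.   ] q6 [-26.  40.  64.   0.  76.   8.] w 0.0853 F [-0.3  0.6 -0.6] t 20.98
now shift [0.0032 0.0227 0.0891] rz 0.002 (alt -3.140) after-turn shift [0.0032 0.0227 0.0891]
```

View pics/w17.png

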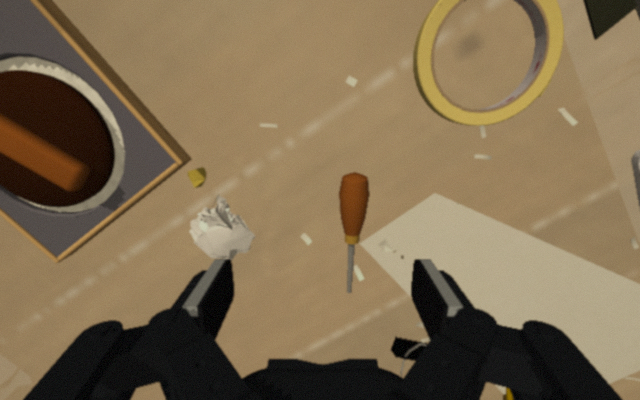

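Request:
play_rows --commands '[{"grip":-0.3,"x":0.003,"y":0.0228,"z":0.01,"rx":0,"ry":0,"rz":0},{"grip":0,"x":0,"y":0,"z":0.03,"rx":0,"ry":0,"rz":0},{"grip":0,"x":0,"y":0,"z":0.03,"rx":0,"ry":0,"rz":0},{"grip":0,"x":0,"y":0,"z":0.015,"rx":0,"ry":0,"rz":0},{"grip":0,"x":0,"y":0,"z":0.004,"rx":0,"ry":0,"rz":0},{"grip":0,"x":0,"y":0,"z":0,"rx":0,"ry":0,"rz":0}]'

```text
time_s: 21.72
position: [0.6678, -0.1997, 0.0219]
tool_rot: [[0.56, 0.828, 0.001], [0.828, -0.56, -0.001], [0.0, 0.002, -1.0]]
ft_force: [0.7, -0.5, 0.5]
grip_width: 0.0429
```

```bash
python3 - <<'E'
from g import *
im=optics.get_image('wrist');cv2.imwrite('pics/w18.png',im['color'])
plan(.668,-.199,.022,-34)
E
```

```text
pos [ 0.6679 -0.1997  0.0221] tool yaw -34.07 tilt [ 0.002 -0.001 -1.   ] q6 [-26.  48.  64.   0.  68.   8.] w 0.0425 F [-0.5 -0.9  0.7] t 21.77
now shift [ 0.0007 -0.0003  0.0001] rz -0.001 (alt 3.140) after-turn shift [ 0.0007 -0.0003  0.0001]
```

View pics/w18.png

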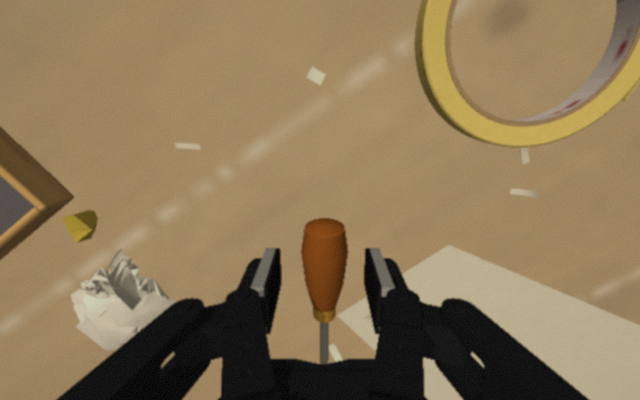

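Well aligned: the handle sits at column 324, centred between the jaws. I'll close gently.

Request:
play_rows --commands '[{"grip":1,"x":0,"y":0,"z":0,"rx":0,"ry":0,"rz":0},{"grip":1,"x":0,"y":0,"z":0,"rx":0,"ry":0,"rz":0},{"grip":1,"x":0,"y":0,"z":0,"rx":0,"ry":0,"rz":0},{"grip":1,"x":0,"y":0,"z":0,"rx":0,"ry":0,"rz":0}]' --squeeze 30

```text
time_s: 22.28
position: [0.6678, -0.1997, 0.022]
tool_rot: [[0.56, 0.828, 0.002], [0.828, -0.56, -0.001], [0.0, 0.002, -1.0]]
ft_force: [-0.8, -0.3, 6.5]
grip_width: 0.023
```

```bash
python3 - <<'E'
from g import *
im=optics.get_image('wrist');cv2.imwrite('pics/w19.png',im['color'])
plan(.5261,.3518,.12,6.63)
E
```

```text
pos [ 0.6678 -0.1997  0.022 ] tool yaw -34.09 tilt [ 0.002 -0.001 -1.   ] q6 [-26.  48.  64.   0.  68.   8.] w 0.0231 F [0.5 1.  5.5] t 22.32
now shift [ 0.3774 -0.4263 -0.0987] rz -0.711 (alt 2.431) after-turn shift [ 0.5641 -0.0769 -0.0987]
```

View pics/w19.png

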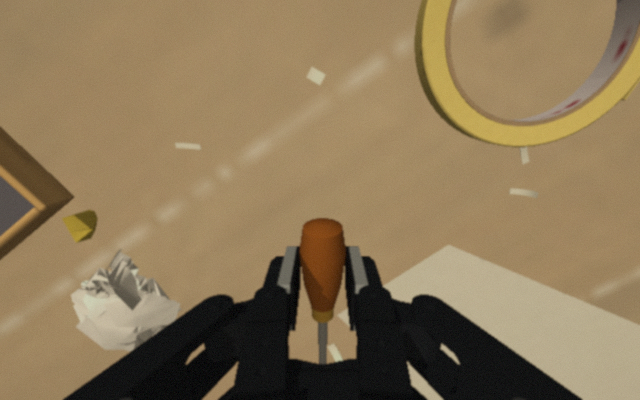

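Request:
play_rows --commands '[{"grip":1,"x":0,"y":0,"z":-0.02,"rx":0,"ry":0,"rz":0},{"grip":1,"x":0,"y":0,"z":-0.04,"rx":0,"ry":0,"rz":0},{"grip":1,"x":0,"y":0,"z":-0.05,"rx":0,"ry":0,"rz":0},{"grip":1,"x":0,"y":0,"z":-0.02,"rx":0,"ry":0,"rz":-0.178},{"grip":1,"x":0,"y":0,"z":0,"rx":0,"ry":0,"rz":-0.178},{"grip":1,"x":0,"y":0,"z":0,"rx":0,"ry":0,"rz":-0.178},{"grip":1,"x":0,"y":0,"z":0,"rx":0,"ry":0,"rz":-0.177},{"grip":1,"x":0.05,"y":-0.007,"z":0,"rx":0,"ry":0,"rz":0},{"grip":1,"x":0.05,"y":-0.007,"z":0,"rx":0,"ry":0,"rz":0},{"grip":1,"x":0.05,"y":-0.007,"z":0,"rx":0,"ry":0,"rz":0},{"grip":1,"x":0.05,"y":-0.007,"z":0,"rx":0,"ry":0,"rz":0},{"grip":1,"x":0.05,"y":-0.007,"z":0,"rx":0,"ry":0,"rz":0}]'

```text
time_s: 23.82
position: [0.603, 0.0463, 0.1508]
tool_rot: [[-0.116, 0.993, -0.0], [0.993, 0.116, 0.0], [0.0, -0.0, -1.0]]
ft_force: [0.3, -0.2, 0.1]
grip_width: 0.0229
```

Request:
play_rows --commands '[{"grip":1,"x":0.052,"y":-0.007,"z":0,"rx":0,"ry":0,"rz":0},{"grip":1,"x":0.052,"y":-0.007,"z":0,"rx":0,"ry":0,"rz":0},{"grip":1,"x":0.052,"y":-0.007,"z":0,"rx":0,"ry":0,"rz":0},{"grip":1,"x":0.052,"y":-0.007,"z":0,"rx":0,"ry":0,"rz":0},{"grip":1,"x":0.052,"y":-0.007,"z":0,"rx":0,"ry":0,"rz":0},{"grip":1,"x":0.05,"y":-0.007,"z":0,"rx":0,"ry":0,"rz":0},{"grip":1,"x":0,"y":0,"z":0,"rx":0,"ry":0,"rz":0},{"grip":1,"x":0,"y":0,"z":0,"rx":0,"ry":0,"rz":0}]'

```text
time_s: 24.82
position: [0.526, 0.3475, 0.1507]
tool_rot: [[-0.116, 0.993, -0.0], [0.993, 0.116, -0.0], [-0.0, -0.0, -1.0]]
ft_force: [-0.3, 0.0, -1.5]
grip_width: 0.0227
```

```bash
python3 - <<'E'
from g import *
im=optics.get_image('wrist');cv2.imwrite('pics/w20.png',im['color'])
plan(.5261,.3518,.034,6.63)
E
```

```text
pos [0.5263 0.347  0.1507] tool yaw 6.6 tilt [-0. -0. -1.] q6 [23. 34. 69. -0. 77. 16.] w 0.0227 F [-0.4 -0.1  0.6] t 24.88
now shift [0.0048 0.0004 0.1167] rz -0.001 (alt 3.141) after-turn shift [0.0048 0.0004 0.1167]
```

View pics/w20.png

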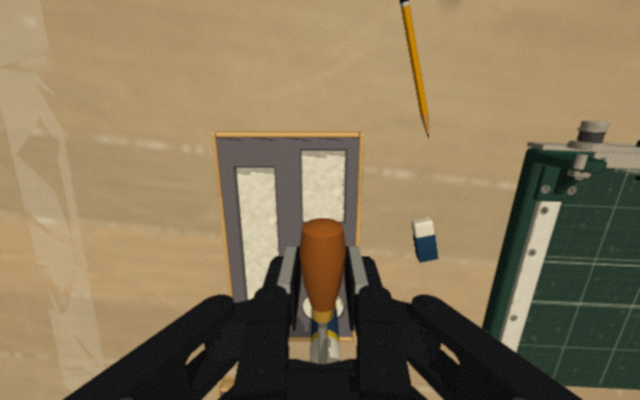

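Request:
play_rows --commands '[{"grip":1,"x":0.005,"y":0.0003,"z":0.02,"rx":0,"ry":0,"rz":0},{"grip":1,"x":0,"y":0,"z":0.04,"rx":0,"ry":0,"rz":0},{"grip":1,"x":0,"y":0,"z":0.03,"rx":0,"ry":0,"rz":0},{"grip":1,"x":0,"y":0,"z":0.01,"rx":0,"ry":0,"rz":0},{"grip":1,"x":0,"y":0,"z":0,"rx":0,"ry":0,"rz":0}]'

```text
time_s: 25.5
position: [0.5263, 0.3522, 0.0511]
tool_rot: [[-0.115, 0.993, -0.0], [0.993, 0.115, -0.0], [-0.0, -0.0, -1.0]]
ft_force: [-0.5, -0.5, -0.5]
grip_width: 0.0224
```

```bash
python3 - <<'E'
from g import *
im=optics.get_image('wrist');cv2.imwrite('pics/w21.png',im['color'])
optics.get_image
s=optics.get_image('scene')['color'];cv2.imwrite('pics/s21.png',cv2.resize(s[130:220,180:320],None,fx=5,fy=5))
plan(.5261,.3518,.034,6.63)
E
```

```text
pos [0.5266 0.3528 0.0522] tool yaw 6.62 tilt [ 0.002  0.001 -1.   ] q6 [23. 41. 75. -0. 65. 17.] w 0.0226 F [ 0.6  0.1 -0.2] t 25.6
now shift [-0.0009 -0.0006  0.0182] rz -0.000 (alt 3.141) after-turn shift [-0.0009 -0.0006  0.0182]
```

View pics/w21.png

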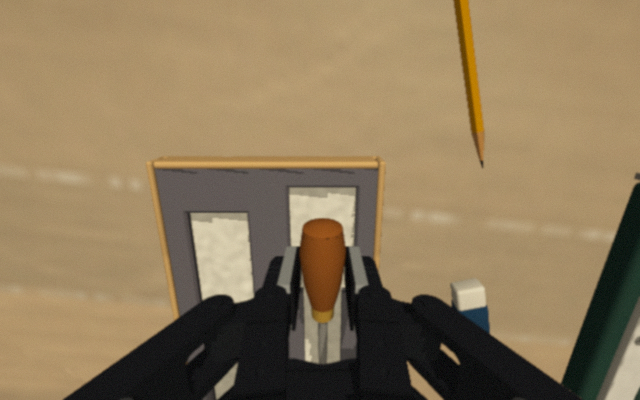

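View pics/s21.png

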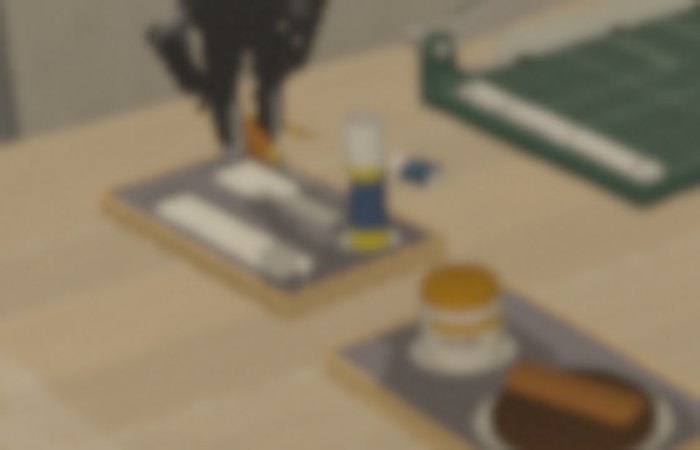

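Request:
play_rows --commands '[{"grip":1,"x":-0.0005,"y":0,"z":0.01,"rx":0,"ry":0,"rz":0},{"grip":1,"x":0,"y":0,"z":0.005,"rx":0,"ry":0,"rz":0},{"grip":1,"x":0,"y":0,"z":0.002,"rx":0,"ry":0,"rz":0},{"grip":1,"x":0,"y":0,"z":0.001,"rx":0,"ry":0,"rz":0},{"grip":1,"x":0,"y":0,"z":0,"rx":0,"ry":0,"rz":0}]'

```text
time_s: 26.22
position: [0.5258, 0.3524, 0.0329]
tool_rot: [[-0.116, 0.993, 0.0], [0.993, 0.116, 0.0], [0.0, 0.0, -1.0]]
ft_force: [0.5, -0.7, 0.6]
grip_width: 0.023
```

```bash
python3 - <<'E'
from g import *
im=optics.get_image('wrist');cv2.imwrite('pics/w22.png',im['color'])
plan(.5261,.3518,.032,6.63)
E
```

```text
pos [0.5259 0.3524 0.033 ] tool yaw 6.65 tilt [ 0.  0. -1.] q6 [23. 42. 76.  0. 62. 16.] w 0.0227 F [ 0.  -0.3 -0. ] t 26.27
now shift [-0.0006  0.0002  0.001 ] rz 0.000 (alt -3.141) after-turn shift [-0.0006  0.0002  0.001 ]
```

View pics/w22.png

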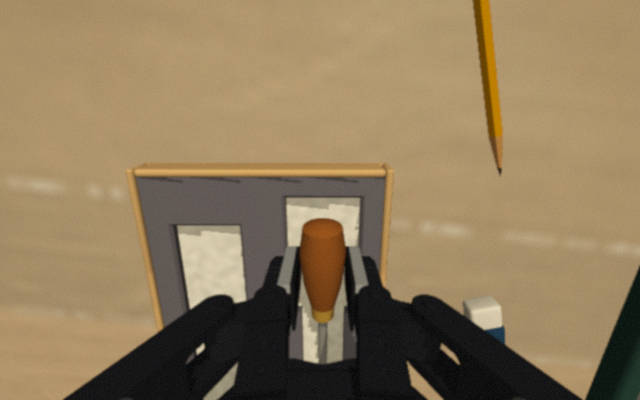

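Request:
play_rows --commands '[{"grip":1,"x":0,"y":0,"z":0.001,"rx":0,"ry":0,"rz":0},{"grip":0.3,"x":0,"y":0,"z":0,"rx":0,"ry":0,"rz":0},{"grip":0.2,"x":0,"y":0,"z":0,"rx":0,"ry":0,"rz":0},{"grip":0.1,"x":0,"y":0,"z":0,"rx":0,"ry":0,"rz":0},{"grip":0,"x":0,"y":0,"z":-0.01,"rx":0,"ry":0,"rz":0},{"grip":-0.5,"x":0,"y":0,"z":-0.03,"rx":0,"ry":0,"rz":0},{"grip":-1,"x":0,"y":0,"z":-0.05,"rx":0,"ry":0,"rz":0},{"grip":-1,"x":0,"y":0,"z":-0.05,"rx":0,"ry":0,"rz":0},{"grip":-1,"x":0,"y":0,"z":-0.04,"rx":0,"ry":0,"rz":0},{"grip":-1,"x":0,"y":0,"z":0,"rx":0,"ry":0,"rz":0}]'

```text
time_s: 27.52
position: [0.5267, 0.3528, 0.2162]
tool_rot: [[-0.116, 0.993, 0.007], [0.993, 0.116, 0.003], [0.002, 0.007, -1.0]]
ft_force: [0.5, 0.5, 0.2]
grip_width: 0.0853
```

```bash
python3 - <<'E'
from g import *
im=optics.get_image('wrist');cv2.imwrite('pics/w23.png',im['color']);W=cloud(im)
gouge(W,im['color'],(130,330,250,420))
plan(.456,-.419,.2,0)
for c in ['scene','side']:
    W=np.load(f'/tmp/{c}.npy');Z=W[...,2]
    m=(np.hypot(W[...,0]-.456,W[...,1]+.419)<.1)&(Z>.007)&(Z<.03)
    n,l,st,_=cv2.connectedComponentsWithStats(m.astype(np.uint8));k=1+np.argmax(st[1:,4]);Q=W[l==k]
    print(cv2.minAreaRect(Q[:,:2].astype(np.float32)))
E
```

```text
handle ((0.5258088707923889, 0.3524073660373688), (0.01901361532509327, 0.04872198402881622), 7.037087917327881) [0.02444125 0.02909092 0.03261998]
all ((0.5064316987991333, 0.29133573174476624), (0.12233767658472061, 0.21374860405921936), 6.452282428741455)
line [ 0.10387088 -0.9945908   0.5255173   0.3544899 ] -84.03788
pos [0.526  0.3524 0.2136] tool yaw 6.65 tilt [ 0.003  0.001 -1.   ] q6 [23. 31. 63. -0. 85. 16.] w 0.0856 F [-0.6  0.8 -0.5] t 27.57
now shift [-0.7581 -0.1589  0.0124] rz 0.116 (alt -3.026) after-turn shift [-0.7714 -0.07    0.0124]
((0.45892098546028137, -0.41113972663879395), (0.13796915113925934, 0.018755847588181496), 74.72676849365234)
((0.4569057524204254, -0.4127209782600403), (0.1373792439699173, 0.017988089472055435), 76.234130859375)
```

View pics/w23.png

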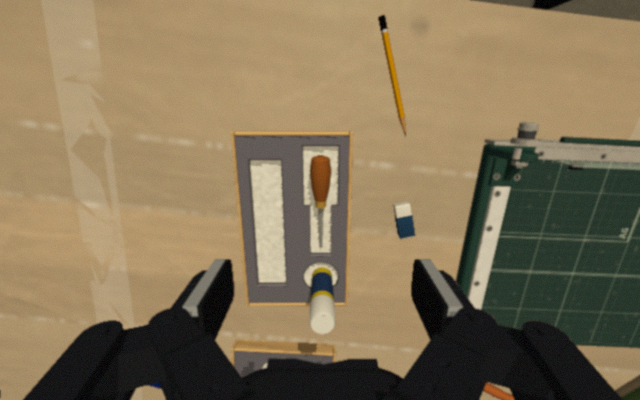

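Request:
play_rows --commands '[{"grip":-1,"x":-0.0528,"y":-0.0111,"z":0,"rx":0,"ry":0,"rz":0},{"grip":-1,"x":-0.0528,"y":-0.0111,"z":0,"rx":0,"ry":0,"rz":0},{"grip":-1,"x":-0.0528,"y":-0.0111,"z":0,"rx":0,"ry":0,"rz":0},{"grip":-1,"x":-0.0528,"y":-0.0111,"z":0,"rx":0,"ry":0,"rz":0},{"grip":-1,"x":-0.0528,"y":-0.0111,"z":0,"rx":0,"ry":0,"rz":0},{"grip":-1,"x":-0.0528,"y":-0.0111,"z":0,"rx":0,"ry":0,"rz":0},{"grip":-1,"x":-0.0528,"y":-0.0111,"z":0,"rx":0,"ry":0,"rz":0},{"grip":-1,"x":-0.0528,"y":-0.0111,"z":0,"rx":0,"ry":0,"rz":0},{"grip":-1,"x":-0.0528,"y":-0.0111,"z":0,"rx":0,"ry":0,"rz":0},{"grip":-1,"x":-0.0528,"y":-0.0111,"z":0,"rx":0,"ry":0,"rz":0},{"grip":-1,"x":-0.0528,"y":-0.0111,"z":0,"rx":0,"ry":0,"rz":0}]'

```text
time_s: 28.95
position: [0.4709, -0.2401, 0.2108]
tool_rot: [[-0.116, 0.993, -0.002], [0.993, 0.116, 0.001], [0.002, -0.001, -1.0]]
ft_force: [1.2, 0.2, 0.8]
grip_width: 0.0854
```

Request:
play_rows --commands '[{"grip":-1,"x":-0.0528,"y":-0.0111,"z":0,"rx":0,"ry":0,"rz":0},{"grip":-1,"x":-0.0528,"y":-0.0111,"z":0,"rx":0,"ry":0,"rz":0},{"grip":-1,"x":-0.0528,"y":-0.0111,"z":0,"rx":0,"ry":0,"rz":0},{"grip":-1,"x":0,"y":0,"z":0,"rx":0,"ry":0,"rz":0.126},{"grip":-1,"x":0,"y":0,"z":0.03,"rx":0,"ry":0,"rz":0.126},{"grip":-1,"x":0,"y":0,"z":0.04,"rx":0,"ry":0,"rz":0.126},{"grip":-1,"x":0,"y":0,"z":0,"rx":0,"ry":0,"rz":0},{"grip":-1,"x":0,"y":0,"z":0,"rx":0,"ry":0,"rz":0}]'

```text
time_s: 29.95
position: [0.4573, -0.4002, 0.1428]
tool_rot: [[0.257, 0.967, 0.001], [0.967, -0.257, -0.001], [-0.001, 0.001, -1.0]]
ft_force: [-0.6, -0.5, 0.5]
grip_width: 0.0856
```

```bash
python3 - <<'E'
from g import *
im=optics.get_image('wrist');cv2.imwrite('pics/w24.png',im['color']);W=cloud(im);Z=W[...,2]
m=(np.hypot(W[...,0]-.457,W[...,1]+.412)<.1)&(Z>.007)&(Z<.03)
n,l,st,_=cv2.connectedComponentsWithStats(m.astype(np.uint8));k=1+np.argmax(st[1:,4]);Q=W[l==k]
r=cv2.minAreaRect(Q[:,:2].astype(np.float32));print(r,np.percentile(Q[:,2],[50,95]))
plan(*r[0],.022,-15)
E
```

```text
((0.46067285537719727, -0.410247802734375), (0.1363624483346939, 0.01711503230035305), 76.06590270996094) [0.01512768 0.01692037]
pos [ 0.4574 -0.4004  0.1433] tool yaw -14.9 tilt [ 0.001 -0.002 -1.   ] q6 [-52.  32.  74.   0.  74. -37.] w 0.0856 F [-0.5 -0.3  0.5] t 30.0
now shift [-0.0086  0.0055  0.1213] rz 0.002 (alt -3.140) after-turn shift [-0.0086  0.0055  0.1213]
```

View pics/w24.png

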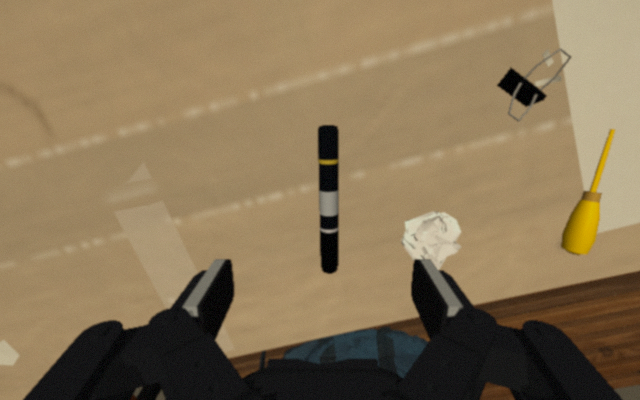

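Request:
play_rows --commands '[{"grip":-0.3,"x":-0.0086,"y":0.0055,"z":0.02,"rx":0,"ry":0,"rz":-0.017},{"grip":0.1,"x":0,"y":0,"z":0.03,"rx":0,"ry":0,"rz":0},{"grip":0.1,"x":0,"y":0,"z":0.03,"rx":0,"ry":0,"rz":0},{"grip":0.1,"x":0,"y":0,"z":0.03,"rx":0,"ry":0,"rz":0},{"grip":0.1,"x":0,"y":0,"z":0.0115,"rx":0,"ry":0,"rz":0},{"grip":0.1,"x":0,"y":0,"z":0,"rx":0,"ry":0,"rz":0}]'

```text
time_s: 30.75
position: [0.4601, -0.4098, 0.0199]
tool_rot: [[0.242, 0.97, -0.0], [0.97, -0.242, 0.001], [0.0, -0.001, -1.0]]
ft_force: [0.1, -0.3, -0.1]
grip_width: 0.0384
```

```bash
python3 - <<'E'
from g import *
im=optics.get_image('wrist');cv2.imwrite('pics/w25.png',im['color'])
plan(.4607,-.4103,.0215,-14)
E
```

```text
pos [ 0.4604 -0.4101  0.0208] tool yaw -14.01 tilt [ 0.001 -0.001 -1.   ] q6 [-53.  42.  79.  -0.  59. -39.] w 0.0386 F [ 0.5 -0.3  0.1] t 30.8
now shift [-0.0001  0.0004 -0.0007] rz -0.000 (alt 3.141) after-turn shift [-0.0001  0.0004 -0.0007]
```

View pics/w25.png

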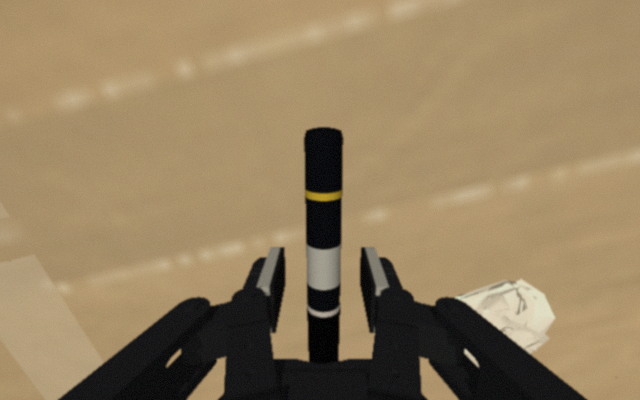

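Request:
play_rows --commands '[{"grip":1,"x":0,"y":0,"z":-0.0005,"rx":0,"ry":0,"rz":0},{"grip":1,"x":0,"y":0,"z":0,"rx":0,"ry":0,"rz":0},{"grip":1,"x":0,"y":0,"z":0,"rx":0,"ry":0,"rz":0},{"grip":1,"x":0,"y":0,"z":0,"rx":0,"ry":0,"rz":0}]' --squeeze 30

```text
time_s: 31.3
position: [0.4605, -0.4102, 0.0221]
tool_rot: [[0.242, 0.97, 0.002], [0.97, -0.242, -0.002], [-0.002, 0.002, -1.0]]
ft_force: [-0.2, -0.2, 5.8]
grip_width: 0.0168
```

Request:
play_rows --commands '[{"grip":1,"x":0,"y":0,"z":-0.02,"rx":0,"ry":0,"rz":0},{"grip":1,"x":0,"y":0,"z":-0.04,"rx":0,"ry":0,"rz":0},{"grip":1,"x":0,"y":0,"z":-0.05,"rx":0,"ry":0,"rz":-0.12},{"grip":1,"x":0,"y":0,"z":-0.03,"rx":0,"ry":0,"rz":-0.12},{"grip":1,"x":0,"y":0,"z":0,"rx":0,"ry":0,"rz":-0.12},{"grip":1,"x":0,"y":0,"z":0,"rx":0,"ry":0,"rz":0}]'

```text
time_s: 32.05
position: [0.46, -0.4095, 0.1611]
tool_rot: [[-0.114, 0.994, 0.0], [0.994, 0.114, -0.0], [-0.0, 0.0, -1.0]]
ft_force: [-0.8, -0.7, -0.1]
grip_width: 0.0165
```

```bash
python3 - <<'E'
from g import *
im=optics.get_image('wrist');cv2.imwrite('pics/w26.png',im['color'])
plan(.4728,.287,.033,6.63)
E
```

```text
pos [ 0.4599 -0.4094  0.1607] tool yaw 6.45 tilt [-0.  0. -1.] q6 [-53.  32.  71.  -0.  77. -59.] w 0.0164 F [ 0.6  0.3 -0.3] t 32.1
now shift [0.6905 0.0911 0.1279] rz -0.003 (alt 3.139) after-turn shift [0.6902 0.0932 0.1279]
```

View pics/w26.png

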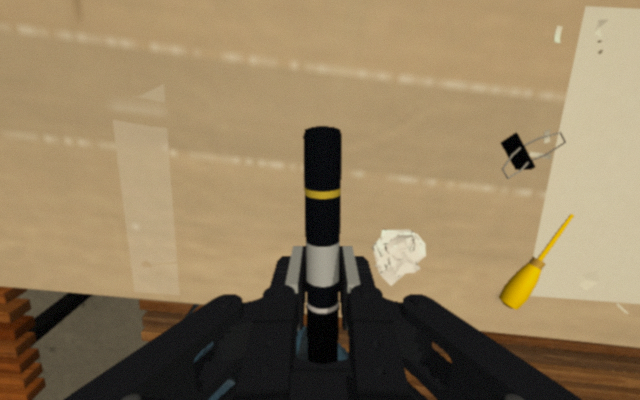

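Request:
play_rows --commands '[{"grip":1,"x":0.0575,"y":0.0077,"z":0,"rx":0,"ry":0,"rz":-0.003},{"grip":1,"x":0.0575,"y":0.0077,"z":0,"rx":0,"ry":0,"rz":0},{"grip":1,"x":0.0575,"y":0.0077,"z":0,"rx":0,"ry":0,"rz":0},{"grip":1,"x":0.0575,"y":0.0077,"z":0,"rx":0,"ry":0,"rz":0},{"grip":1,"x":0.0575,"y":0.0077,"z":0,"rx":0,"ry":0,"rz":0},{"grip":1,"x":0.0575,"y":0.0077,"z":0,"rx":0,"ry":0,"rz":0},{"grip":1,"x":0.0575,"y":0.0077,"z":0,"rx":0,"ry":0,"rz":0},{"grip":1,"x":0.0575,"y":0.0077,"z":0,"rx":0,"ry":0,"rz":0},{"grip":1,"x":0.0575,"y":0.0077,"z":0,"rx":0,"ry":0,"rz":0},{"grip":1,"x":0.0575,"y":0.0077,"z":0,"rx":0,"ry":0,"rz":0},{"grip":1,"x":0.0575,"y":0.0077,"z":0,"rx":0,"ry":0,"rz":0},{"grip":1,"x":0.0575,"y":0.0077,"z":0,"rx":0,"ry":0,"rz":0}]'

```text
time_s: 33.6
position: [0.4704, 0.2884, 0.1605]
tool_rot: [[-0.115, 0.993, -0.001], [0.993, 0.115, -0.0], [-0.0, -0.001, -1.0]]
ft_force: [0.5, -1.2, -0.7]
grip_width: 0.0167
```

Request:
play_rows --commands '[{"grip":1,"x":0,"y":0,"z":0.02,"rx":0,"ry":0,"rz":0},{"grip":1,"x":0,"y":0,"z":0,"rx":0,"ry":0,"rz":0},{"grip":1,"x":0,"y":0,"z":0,"rx":0,"ry":0,"rz":0}]'

```text
time_s: 33.98
position: [0.4711, 0.286, 0.1412]
tool_rot: [[-0.116, 0.993, 0.0], [0.993, 0.116, -0.0], [-0.0, 0.0, -1.0]]
ft_force: [-0.6, 0.1, 1.3]
grip_width: 0.0166
```

```bash
python3 - <<'E'
from g import *
im=optics.get_image('wrist');cv2.imwrite('pics/w27.png',im['color'])
plan(.4728,.287,.033,6.63)
E
```

```text
pos [0.4712 0.2859 0.1415] tool yaw 6.65 tilt [ 0.001  0.    -1.   ] q6 [19. 27. 84. -0. 69. 12.] w 0.0165 F [ 0.9 -0.1  0.5] t 34.02
now shift [0.0009 0.0016 0.1085] rz 0.000 (alt -3.141) after-turn shift [0.0009 0.0016 0.1085]
```

View pics/w27.png

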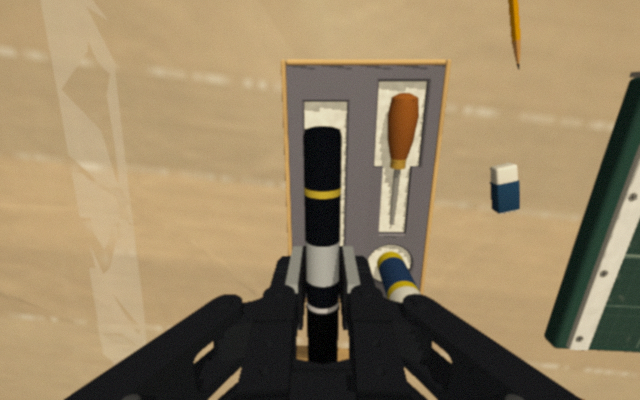

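Request:
play_rows --commands '[{"grip":1,"x":0.001,"y":0.0015,"z":0.03,"rx":0,"ry":0,"rz":0},{"grip":1,"x":0,"y":0,"z":0.03,"rx":0,"ry":0,"rz":0},{"grip":1,"x":0,"y":0,"z":0.025,"rx":0,"ry":0,"rz":0},{"grip":1,"x":0,"y":0,"z":0,"rx":0,"ry":0,"rz":0},{"grip":1,"x":0,"y":0,"z":0,"rx":0,"ry":0,"rz":0}]'

```text
time_s: 34.65
position: [0.473, 0.2875, 0.0572]
tool_rot: [[-0.117, 0.993, 0.002], [0.993, 0.117, 0.001], [0.0, 0.002, -1.0]]
ft_force: [0.0, 0.2, -0.9]
grip_width: 0.0164
```

```bash
python3 - <<'E'
from g import *
im=optics.get_image('wrist');cv2.imwrite('pics/w28.png',im['color'])
s=optics.get_image('scene')['color'];cv2.imwrite('pics/s28.png',cv2.resize(s[130:220,180:320],None,fx=5,fy=5))
plan(.4728,.287,.033,6.63)
E
```

```text
pos [0.4728 0.2877 0.0572] tool yaw 6.74 tilt [ 0.002  0.001 -1.   ] q6 [19. 34. 89.  0. 57. 12.] w 0.0163 F [ 0.6  0.1 -1.7] t 34.75
now shift [-0.0007 -0.0002  0.0242] rz 0.002 (alt -3.140) after-turn shift [-0.0007 -0.0002  0.0242]
```

View pics/w28.png

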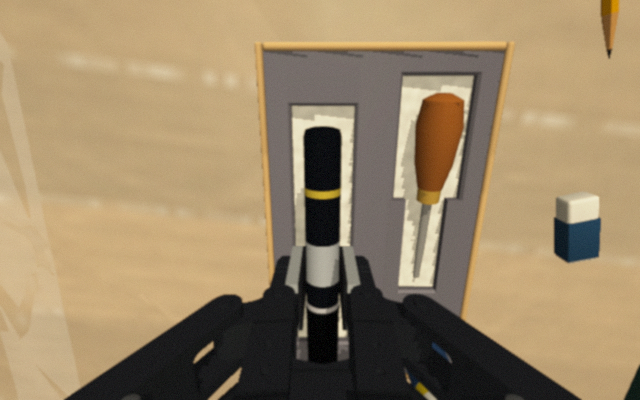

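View pics/s28.png

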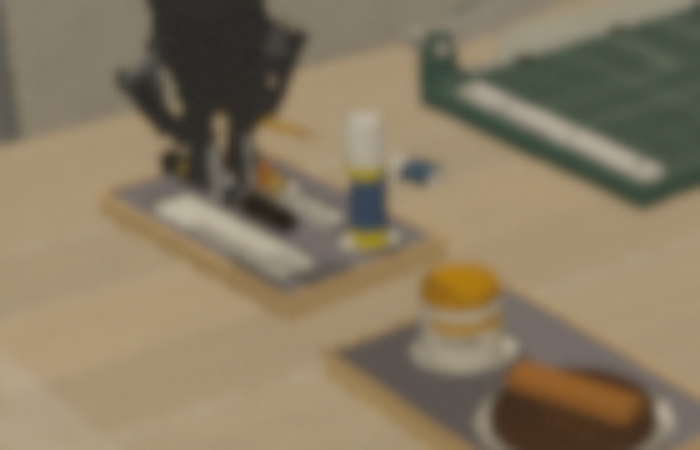

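Request:
play_rows --commands '[{"grip":1,"x":-0.0005,"y":0,"z":0.012,"rx":0,"ry":0,"rz":0},{"grip":1,"x":0,"y":0,"z":0.008,"rx":0,"ry":0,"rz":0},{"grip":1,"x":0,"y":0,"z":0.003,"rx":0,"ry":0,"rz":0},{"grip":1,"x":0,"y":0,"z":0.0015,"rx":0,"ry":0,"rz":0},{"grip":1,"x":0,"y":0,"z":0,"rx":0,"ry":0,"rz":0}]'

```text
time_s: 35.38
position: [0.4719, 0.287, 0.0321]
tool_rot: [[-0.118, 0.993, -0.0], [0.993, 0.118, -0.0], [-0.0, -0.0, -1.0]]
ft_force: [-4.1, -2.5, 10.2]
grip_width: 0.0165
```

```bash
python3 - <<'E'
from g import *
im=optics.get_image('wrist');cv2.imwrite('pics/w29.png',im['color'])
plan(.4728,.287,.032,6.63)
E
```

```text
pos [0.4719 0.287  0.0321] tool yaw 6.77 tilt [-0. -0. -1.] q6 [19. 36. 90. -0. 54. 12.] w 0.0166 F [-4.1 -2.6 10.3] t 35.42
now shift [-0.0001  0.0009  0.0001] rz 0.003 (alt -3.139) after-turn shift [-0.0001  0.0009  0.0001]
```

View pics/w29.png

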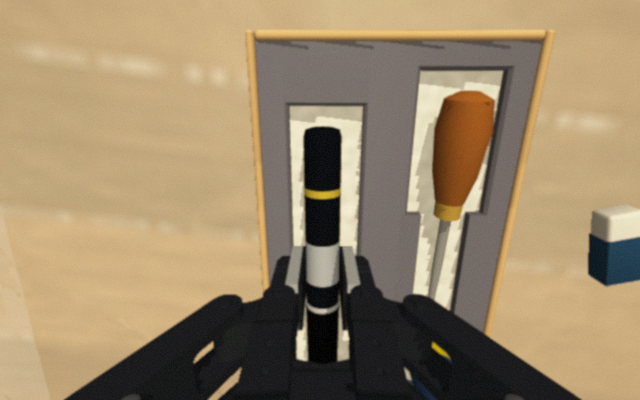

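```bash
python3 - <<'E'
from g import *
s=optics.get_image('scene')['color'];cv2.imwrite('pics/s29.png',cv2.resize(s[130:220,180:320],None,fx=5,fy=5))
E
```

```text
(no output)
```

View pics/s29.png

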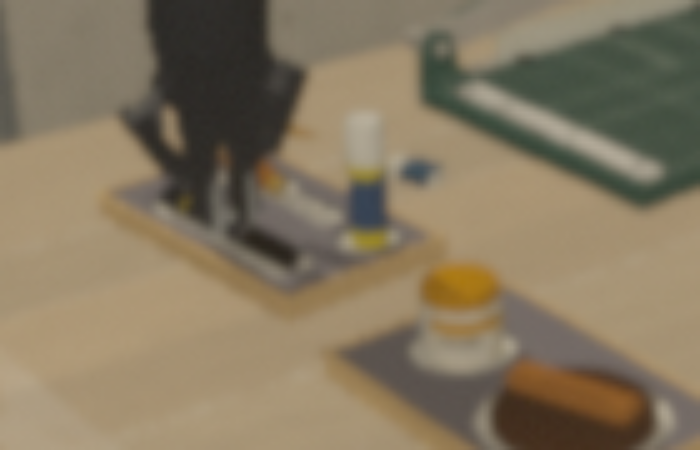

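Glue is upright and the marker is on the floor of its cutout, so the force reading is floor contact. I'll release it.

Request:
play_rows --commands '[{"grip":1,"x":0,"y":0,"z":-0.001,"rx":0,"ry":0,"rz":0},{"grip":0.5,"x":0,"y":0,"z":0,"rx":0,"ry":0,"rz":0},{"grip":0.4,"x":0,"y":0,"z":0,"rx":0,"ry":0,"rz":0},{"grip":0.3,"x":0,"y":0,"z":0,"rx":0,"ry":0,"rz":0},{"grip":0.3,"x":0,"y":0,"z":-0.02,"rx":0,"ry":0,"rz":0},{"grip":0.3,"x":0,"y":0,"z":-0.04,"rx":0,"ry":0,"rz":0},{"grip":0,"x":0,"y":0,"z":-0.06,"rx":0,"ry":0,"rz":0},{"grip":0,"x":0,"y":0,"z":-0.06,"rx":0,"ry":0,"rz":0},{"grip":0,"x":0,"y":0,"z":-0.04,"rx":0,"ry":0,"rz":0},{"grip":0,"x":0,"y":0,"z":0,"rx":0,"ry":0,"rz":0}]'

```text
time_s: 36.72
position: [0.473, 0.2875, 0.2553]
tool_rot: [[-0.118, 0.993, 0.006], [0.993, 0.118, 0.002], [0.001, 0.006, -1.0]]
ft_force: [-0.7, 0.1, -0.5]
grip_width: 0.0429
```

```bash
python3 - <<'E'
from g import *
im=optics.get_image('wrist');cv2.imwrite('pics/w30.png',im['color']);W=cloud(im);Z=W[...,2]
plan(.4728,.287,.032,6.63)
C=np.array([.503,.2907]);a=np.radians(6.63);R=np.array([[np.cos(a),-np.sin(a)],[np.sin(a),np.cos(a)]])
T=(W[...,:2]-C)@R
hsv=cv2.cvtColor(im['color'],cv2.COLOR_BGR2HSV).astype(int)
m=(abs(T[...,0]+.03)<.02)&(abs(T[...,1])<.085)&(Z>.02)&(Z<.045)
Q=np.c_[T[m],Z[m]];print('marker',cv2.minAreaRect(Q[:,:2].astype(np.float32)))
for lo,hi in [(-.07,-.03),(-.03,.03),(.03,.07)]:
    k=(Q[:,1]>lo)&(Q[:,1]<hi)&(abs(Q[:,0]-np.median(Q[:,0]))<.004);print(k.sum(),np.median(Q[k,2]))
m=(abs(T[...,0]-.03)<.02)&(T[...,1]>.03)&(T[...,1]<.09)&(Z>.02)&(Z<.045)
Q=np.c_[T[m],Z[m]];print('gouge',cv2.minAreaRect(Q[:,:2].astype(np.float32)))
m=(abs(T[...,0]-.03)<.025)&(abs(T[...,1]+.068)<.025)&(Z>.085)&(Z<.12)
if m.sum()>9:print('glue',cv2.minEnclosingCircle(T[m].astype(np.float32)),np.percentile(Z[m],[50,95]))
E
```

```text
pos [0.4723 0.2872 0.253 ] tool yaw 6.76 tilt [ 0.002  0.001 -1.   ] q6 [19. 22. 73.  0. 85. 12.] w 0.0426 F [ 0.   0.6 -1.1] t 36.77
now shift [-3.00e-04  1.00e-04  2.21e-01] rz 0.002 (alt -3.139) after-turn shift [-3.00e-04  1.00e-04  2.21e-01]
marker ((-0.03042793460190296, -0.0010786652565002441), (0.01714162901043892, 0.13719169795513153), 0.30467596650123596)
201 0.02603094364537778
344 0.02611935682262498
241 0.025968480941275796
gouge ((0.029667604714632034, 0.05654335021972656), (0.051968127489089966, 0.02263462543487549), 87.41568756103516)
glue ((0.03126736357808113, -0.06679537892341614), 0.012769129127264023) [0.095235   0.09673347]
```

View pics/w30.png

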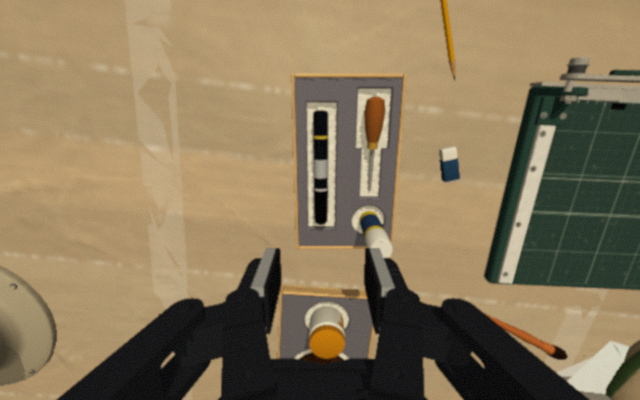

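```bash
python3 - <<'E'
from h import *
im=optics.get_image('side')['color'];cv2.imwrite('pics/end.png',cv2.resize(im[150:240,200:360],None,fx=5,fy=5))
print(order.close_job())
E
```

```text
the job is handed in; nothing more can be done
None
```

View pics/end.png

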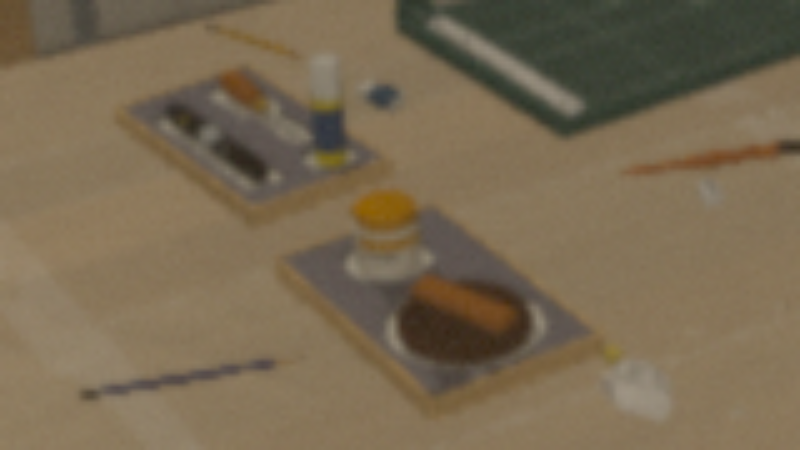

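All five pieces are seated in their own cutouts and released, and I handed the job in at about 37 s of the 115 s allowed. The hand-in reported no verdict.

| Thing | Last measured position | Target | Height check |
|---|---|---|---|
| Gouge handle (tray frame) | (29.7, 56.5) mm | (30, 58) mm | top at about 33 mm, expected 34 |
| Marker (tray frame) | (-30.4, -1.1) mm | (-30, 0) mm | top at about 26 mm along its whole length, expected 28 |
| Glue stick (tray frame) | (31.3, -66.8) mm | (30, -68) mm | top at about 97 mm, as expected |
| Jar (world) | (0.506, 0.067) m | (0.507, 0.066) m | top at 59–60 mm, expected 60 |
| Baren (world) | (0.511, -0.037) m | (0.511, -0.0375) m | bar top at 36 mm, expected 37 |

- **Low height readings:** most of the tops read 1–2 mm low. The marker had also read about 1 mm low on the bare table, so I put this down to camera calibration.
- **Contact force:** the largest force I read was about 10 N, when the marker touched its floor.
- **Final picture:** the last side view shows the glue stick, jar and baren upright and the arm clear. The jar and baren positions were measured right after I released them and only looked at in pictures since.

No check failed.

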